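Slide the condenser into its sloping ring stand

TASK

Mount the air condenser in the sloping ring stand: pick it up off the bench, lead its thin drip stem down through the large ring, the middle ring and the small last ring, and slide it on until its shoulder rests against the last ring, so that it drips into the beaker. Feel your way in without forcing the glass: the middle ring may stand a little out of line, and the last ring is held only by its thumb screw and must stay where it is set. Let go of the condenser and leave the beaker, the flask and the wash bottle where they stand.

Things in the scene. Friction and masses are not known exactly. Their poses are not given: they have to be found in the camera images.
- condenser_mid (a point): Clear glass air condenser lying on the bench, 200 mm long, 0.05 kg: point on its centre line, half-way along. x axis: along the centre line towards the red nut; z up as it lies. Along x: stem tip at -100 mm; stem 10 mm thick up to the shoulder at -42 mm; plain tube 38 mm thick up to +80 mm; hexagonal nut, 38 mm across flats, to +100 mm.
- shoulder (a point): Condenser: centre-line point in the plane of its square shoulder (edge rounded 1 mm), where the 10 mm stem meets the 38 mm tube; axes as condenser_mid. Mounted, only the tube from 86 mm behind the shoulder to the nut sticks out above the large ring: hold it across the tube from above, about 112 mm behind the shoulder, with a firm grip (80 N or more): held loosely, the nose droops in the fingers.
- drip_tip (a point): Condenser: free end of the drip stem (rounded), on the centre line, 58 mm from the shoulder; axes as condenser_mid.
- stand: Fixed cast stand: foot 150 x 112 x 14 mm, two posts and a sloping rail that carries three rings in a row, nothing above them. Origin on the bench below the usual place of the last ring; x axis level, along the row towards its upper (large-ring) end; z up. The 10 mm rail runs parallel to the rings' line, 54 mm below it, and ends 32 mm beyond the large ring.
- first_ring (a point): Point on the rings' line in the upper face of the large ring (bore 58 mm, outside 68, 8 thick; its centre 7 mm above this point along z). x axis: the line, 25 degrees up the slope, away from the others; y level, across; z square to both, up. Middle ring (bore 41, outside 51, 8 thick): upper face 34 mm down the line, centre swung up to 7 mm along y, either way; rigid: the shoulder may catch on it.
- last_ring (a point): Centre of the upper face of the small ring with the red thumb screw (bore 28 mm, outside 40 mm, 8 mm thick), on the line, axes as first_ring, 70 to 86 mm down the line from it. The stem passes through, the shoulder does not: mounted, the shoulder lies against this face. Only friction holds the ring on the rail: a push along the line above about 18 N slides it.
- receiver: Open glass beaker, 52 mm in diameter, 70 mm high, standing on the bench below the lower end of the row; origin at the centre of its underside.
- flask: Small conical flask, 58 mm wide and 105 mm high, a bystander on the bench; origin at the centre of its underside.
- wash_bottle: White squeeze wash bottle, 82 x 64 x 179 mm, a bystander on the bench; origin at the centre of its underside.
Things that resemble listed ones, but are neither listed nor needed, are in the scene too. Leave any green or yellow look-alike of the receiver alone.

How it is judged:
On the way:
1. the drip stem has been led through the large ring and on past the middle ring (x of drip_tip in the frame of first_ring between -0.125 and -0.046 m and y of drip_tip in the frame of first_ring between -0.016 and 0.016 m and z of drip_tip in the frame of first_ring between -0.014 and 0.014 m and angle between the x axis of drip_tip and the x axis of first_ring, either way round below 0.3 rad), for 0.05 s.
At the end, for the whole second after the job is handed in: The condenser lies at rest in the rings, shoulder against the last ring (its centre within 4.5 mm of the ring's upper face, within 12 mm of the line, within 0.2 rad of it), drip tip within 25 mm of the beaker's centre from above; last ring shifted by less than 5 mm (x of shoulder in the frame of last_ring between -0.003 and 0.0045 m and y of shoulder in the frame of last_ring between -0.012 and 0.012 m and z of shoulder in the frame of last_ring between -0.012 and 0.012 m and angle between the x axis of shoulder and the x axis of last_ring, either way round below 0.2 rad and horizontal distance between drip_tip and receiver below 0.025 m and distance of last_ring from where it was at the start of the episode below 0.005 m and linear speed of condenser below 0.01 m/s); the robot touches nothing.
It fails at once if the last ring is pushed 8 mm or more along the rail (distance of last_ring from where it was at the start of the episode above 0.008 m).
It fails at once if the beaker is knocked over or moved by more than 15 mm (distance of receiver from where it was at the start of the episode above 0.015 m or angle between receiver's own z axis and vertical above 0.4 rad).
It fails at once if the flask or the wash bottle is moved by more than 20 mm (distance of any of flask, wash_bottle from where it was at the start of the episode above 0.02 m).
It fails at once if the glass is forced: condenser pressed against the stand with over 60 N (contact force between condenser and stand above 60 N).
It also fails if it takes over 67 s, if anything falls off the work surface, if the arm or the gripper's body presses on something with over 40 N, if the wrist force passes 120 N, or if a joint passes its speed limit or range.

ROBOT

A 7-joint arm with a two-finger parallel gripper is mounted at the origin on a cart in front of the work surface, level with it; the furniture and walls round the work are solid. World frame = base frame: x ahead of the robot, y to its left, z up, the work surface at z = 0. Lengths are in m, angles in rad, forces in N, time in s.
With the tool pointing down it reaches from about 0.4 to 0.9 m from the base axis. Payload 5.6 kg.
Tool frame: the origin (TCP) lies at the very end of the fingers, on their centre line; the grasp point (between the pads) lies behind it (grasp_offset is the y of the grasp point in the tool frame, in m); y points along the fingers, x is the direction in which the jaws open and shut, and the axes are right-handed (so a half turn about y gives the same grasp; the last joint's range is limited). The gripper opens to 92 mm and grips with 3 to 60 N. Pads are 20 mm wide; open, the fingers measure 128 mm over their backs; the gripper's body (75 mm by 189 mm) begins 69 mm behind the grasp point.
Start: joints at [-1.154, 0.468, -0.012, 1.603, 0.006, 1.071, -0.056], TCP at [0.288, 0.582, 0.215] pointing down, gripper open.
Joint ranges: [-2.53, 2.53], [-0.31, 2.02], [-1.57, 1.55], [0.28, 2.44], [-1.29, 4.43], [0.15, 1.84], [-2.92, 2.92]. Speed limits (rad/s): [2.57, 2.57, 3.14, 3.14, 3.14, 3.14, 3.14].

INTERFACE

Orientations are given as a unit quaternion [w, x, y, z].
In Python, from station import * gives the robot as it stands.
- The arm moves only by the shell command python3 -m pendant 'ROWS' [OPENING] [FORCE]. ROWS is JSON, a list that holds one entry, the list of rows, each a list of 6 numbers: the shift along the tool's x, y, z in mm, then the turn, a rotation vector about the tool's x, y, z in degrees. A call has 1 to 20 rows; each row shifts and turns the commanded pose from where the row before left it, along the tool's axes as they then stand; what a row does not reach is not made up. A row lasts 1/12 s, in which the tool goes at most 41.7 mm and 7.16 degrees, less where a joint would pass 70% of its speed; a pose out of reach is approached as far as the arm can. A call with a gripper value outside its range is refused whole. OPENING is the finger opening in mm, from 0 to 91.9, set as the call begins (- or left out, the last holds). The fingers move at their own pace and stop on an object; FORCE is the grip in N (left out, the last holds). Time passes only in rows, so rows that do not move let the fingers close. It gives the time, the measured TCP pose, the force and the opening at its end, in the units of the state.
- read_state(): the state, without advancing time (a new reading comes with each control period).
- snapshot(name): name is "side" or "top" or "wrist"; returns (picture, depth): 400x640x3 uint8, red, green, blue; 400x640 float32, m along the optical axis (not along the pixel's ray), 0 where there is no reading.
- camera_params(name): a dict with "intrinsics" (3x3 intrinsics, pixels), "R" (3x3) and "t" (3): a world point X has camera coordinates R X + t. Camera axes: x right, y down, z forward; pixel columns grow to the right and rows downward; lengths in m; the calibration is good to about 2 mm. A picture is of the moment at which its call begins: read the wrist's pose just before it. camera_params takes no time and is no camera call; for the wrist camera it gives the pose at the moment of the call.
- hand_in(): hands the job in, once; it reports no verdict.
Trained networks look in the newest picture that a camera, given by its name, has taken for a name from the list of things; names that differ only in an ending like _2 or _b are one class to them, and where a whole thing is asked for, a point or a joint stands for the part that bears it (a point fixed in the world has none). Each returns a list of dicts, best first, with "confidence" (0 to 1); they miss things now and then, are a little off and sometimes report something else, mostly with a low value. They report only what shows in the picture. A call takes as long as a camera call. They do not tell look-alikes from the thing itself.
- find_in(camera, target): "rect" ([left, top, right, bottom] in pixels, round what is visible of it).
- trace(camera, target): "pixels" (400x640 bool, what is visible of it) and "rect" ([left, top, right, bottom] in pixels, round what is visible of it).
- landmark_of(camera, target): "at" ([column, row] in pixels: a listed point, or the origin of a listed thing).
The state is a dict: "clock": time; "joint_pos": joint angles; "qvel": joint speeds; "effort": joint torques, N m; "tcp_pos": TCP position; "ee_rot": TCP orientation; "wrist_force": force on the tool from outside, world axes, zero at the start; "wrist_torque": the same for the moment, N m; "width": finger opening in m.
Only numpy, scipy, OpenCV 4.12 (cv2) and the standard library are available. Lean on these libraries where they do the work, as an engineer would, in place of code of your own. Each camera call takes 0.05 s, during which the arm holds its last target.

## Working session

There is one attempt and no reset: what is moved stays moved. The work goes in short steps, Python scripts to look and compute and a shell command to move; the robot and the scene stay as the last step left them, time stands still between calls to the robot, and variables do not carry over. Pictures are saved under pics/ and viewed, and the job is handed in when it is done.

```bash
ls; mkdir -p pics
python3 - <<'E'
from station import *
import cv2
s=read_state(); print({k:(np.round(v,3).tolist() if hasattr(v,'__len__') else v) for k,v in s.items()} if 'np' in globals() else s)
for n in ["side","top","wrist"]:
    p,d=snapshot(n); cv2.imwrite(f"pics/{n}0.png",p[:,:,::-1])
    c=camera_params(n); print(n,c)
try: print(grasp_offset)
except Exception as e: print(e)
E
```

```text
pics
{'clock': 0.0, 'joint_pos': array([-1.15401863,  0.46836159, -0.01160378,  1.6036057 ,  0.00602211,
        1.07137475, -0.05630321]), 'qvel': array([ 1.00926012e-03,  1.27533635e-03,  8.86254297e-04, -6.56741081e-04,
       -1.11967026e-03,  2.03940190e-03, -8.43494328e-05]), 'effort': array([ 1.69800633e-04, -5.20591271e+01, -1.27026145e-02, -2.43750930e+01,
       -5.66950603e-02,  1.71495974e-02,  1.59949905e-04]), 'tcp_pos': array([0.28825277, 0.58195667, 0.21365788]), 'ee_rot': array([-0.60042993,  0.60115147,  0.37240684, -0.37338179]), 'wrist_force': array([ 0.40979733,  0.52944958, -0.22496615]), 'wrist_torque': array([-0.03727677, -0.02208922,  0.00365899]), 'width': 0.09177593626143192}
side {'intrinsics': array([[389.80270066,   0.        , 316.2527472 ],
       [  0.        , 389.80270066, 192.43636749],
       [  0.        ,   0.        ,   1.        ]]), 'R': array([[ 0.95373725, -0.29993265,  0.02063148],
       [-0.1036141 , -0.39234492, -0.91396367],
       [ 0.2822222 ,  0.86954348, -0.40527121]]), 't': array([-0.51412353,  0.1821961 ,  0.96651235])}
top {'intrinsics': array([[430.63048929,   0.        , 326.44076356],
       [  0.        , 430.63048929, 200.47780623],
       [  0.        ,   0.        ,   1.        ]]), 'R': array([[ 0.02267574, -0.99973446,  0.00410178],
       [-0.99790292, -0.02288262, -0.06054878],
       [ 0.06062656, -0.00272019, -0.99815681]]), 't': array([0.03413213, 0.52575064, 1.22256308])}
wrist {'intrinsics': array([[282.06071574,   0.        , 320.56177468],
       [  0.        , 282.06071574, 200.08482101],
       [  0.        ,   0.        ,   1.        ]]), 'R': array([[ 0.44365712,  0.89619509, -0.00164961],
       [ 0.86496003, -0.42771117,  0.26250202],
       [ 0.23454747, -0.11788774, -0.96493003]]), 't': array([-0.64908673, -0.03019533,  0.39136193])}
-0.0187
```

View pics/side0.png

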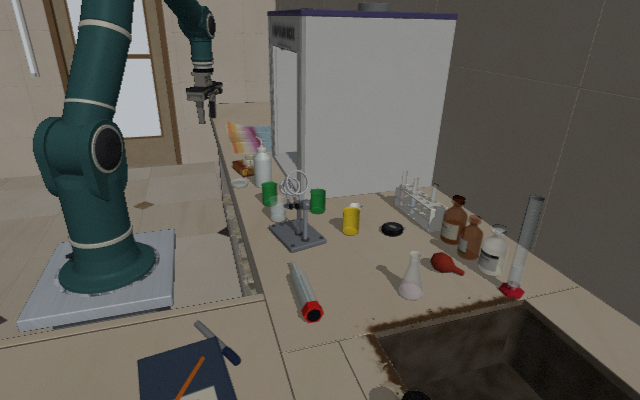

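View pics/top0.png

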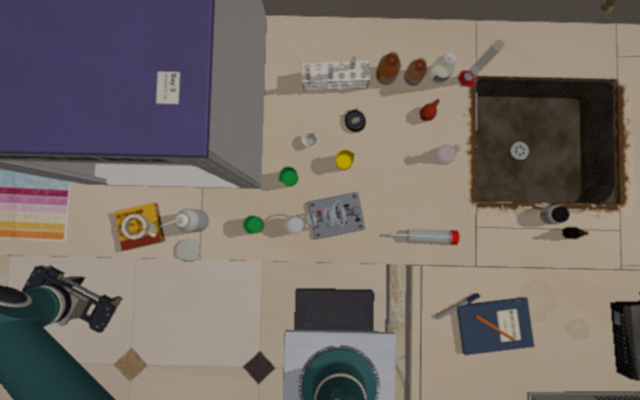

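View pics/wrist0.png

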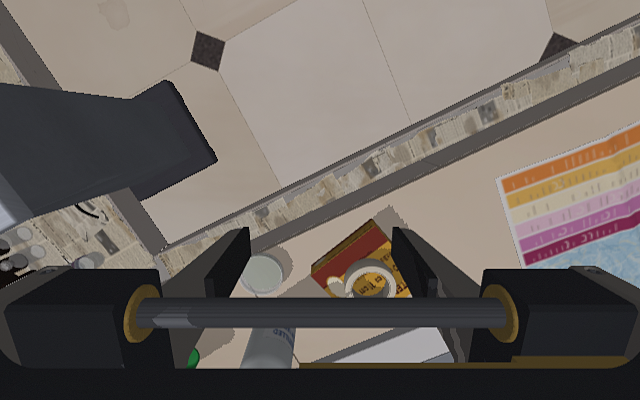

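```bash
cat > h.py <<'E'
from station import *
import numpy as np, cv2
from scipy.spatial.transform import Rotation as Rn
def P(c): return c["intrinsics"]@np.c_[c["R"],c["t"]]
def proj(c,X):
    x=(np.atleast_2d(X)@c["R"].T+c["t"])@c["intrinsics"].T; return x[:,:2]/x[:,2:]
def tri(c1,u1,c2,u2):
    X=cv2.triangulatePoints(P(c1),P(c2),np.array(u1,float).reshape(2,1),np.array(u2,float).reshape(2,1)); return (X[:3]/X[3]).ravel()
def ray(c,u,z):
    d=c["R"].T@np.linalg.inv(c["intrinsics"])@np.array([*u,1.]); o=-c["R"].T@c["t"]; return o+d*(z-o[2])/d[2]
def q2R(q): return Rn.from_quat([q[1],q[2],q[3],q[0]]).as_matrix()
def crop(p,r,f,name):
    l,t,R,b=r; cv2.imwrite(name,cv2.resize(p[t:b,l:R,::-1],None,fx=f,fy=f,interpolation=cv2.INTER_CUBIC))
E
python3 - <<'E'
from h import *
names=["condenser_mid","shoulder","drip_tip","stand","first_ring","last_ring","receiver","flask","wash_bottle"]
pics={n:snapshot(n) for n in("side","top")}
np.savez("s0.npz",side=pics["side"][0],sd=pics["side"][1],top=pics["top"][0],td=pics["top"][1])
cs,ct=camera_params("side"),camera_params("top")
for n in names:
    a=landmark_of("side",n); b=landmark_of("top",n)
    f=lambda L:[(np.round(e["at"],1).tolist(),round(e["confidence"],2)) for e in L[:3]]
    print(n,f(a),f(b))
    if a and b:
        X=tri(cs,a[0]["at"],ct,b[0]["at"]); print("   ",X.round(4),(proj(cs,X)-a[0]["at"]).round(1),(proj(ct,X)-b[0]["at"]).round(1))
p=pics["side"][0]; crop(p,(230,150,350,330),3,"pics/side_c.png")
p=pics["top"][0]; crop(p,(230,170,480,260),3.2,"pics/top_c.png")
print(read_state()["clock"])
E
```

```text
condenser_mid [([302.3, 284.1], 0.96)] [([420.0, 234.9], 0.62)]
    [ 0.4334 -0.2239  0.0181] [[-0.7  0. ]] [[ 0.1 -0.4]]
shoulder [([297.3, 272.6], 0.8)] [([420.6, 237.0], 0.52)]
    [ 0.4259 -0.2185  0.0475] [[ 0.6 -0. ]] [[-0.1  0.4]]
drip_tip [([293.7, 262.6], 0.71)] [([383.3, 235.3], 0.78)]
    [ 0.4341 -0.1212  0.009 ] [[-2.7  0.1]] [[ 0.5 -1.9]]
stand [([284.9, 222.9], 0.97)] [([316.4, 221.3], 0.72)]
    [0.4644 0.0735 0.0164] [[-0.  0.]] [[ 0. -0.]]
first_ring [([297.9, 185.6], 0.47), ([276.5, 217.2], 0.42)] [([341.2, 214.7], 0.53)]
    [0.4832 0.0077 0.1612] [[-1.1  0. ]] [[ 0.3 -1. ]]
last_ring [([285.3, 189.8], 0.54), ([302.3, 284.7], 0.52)] [([313.1, 221.2], 0.71)]
    [0.4655 0.0796 0.1206] [[-1.  0.]] [[ 0.2 -0.9]]
receiver [([348.9, 233.2], 0.89), ([313.9, 210.7], 0.79), ([276.5, 218.4], 0.67)] [([345.4, 156.9], 0.89), ([288.7, 178.4], 0.7), ([297.7, 223.7], 0.6)]
    [ 0.6481 -0.0043 -0.0021] [[ 3.1 -0.4]] [[-0.9  2.4]]
flask [([410.4, 289.4], 0.79)] [([442.5, 156.9], 0.79), ([313.8, 219.1], 0.69)]
    [ 0.6667 -0.293   0.0036] [[-3.2  0.6]] [[ 0.9 -1.9]]
wash_bottle [([263.0, 183.1], 0.64), ([299.3, 285.0], 0.55)] [([191.6, 221.5], 0.81)]
    [ 0.4596  0.4353 -0.0009] [[-1.3 -0. ]] [[ 0.3 -1.3]]
1.15
```

View pics/side_c.png

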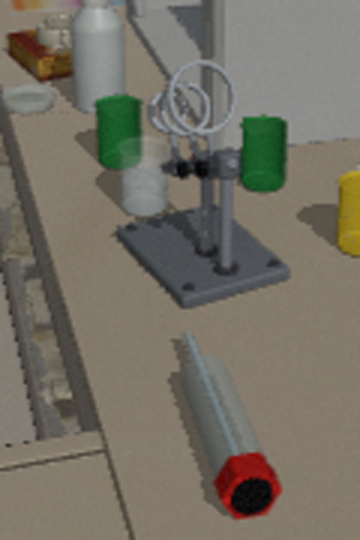

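View pics/top_c.png

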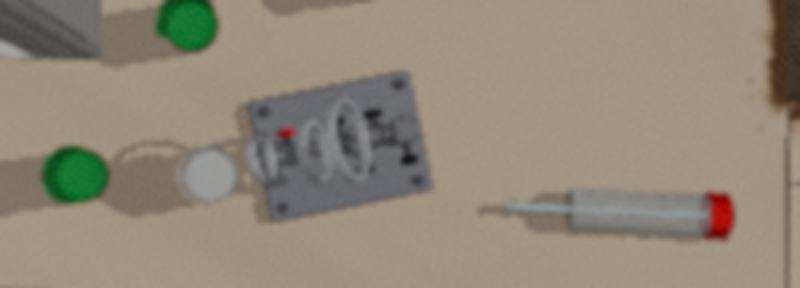

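Run:
```python
from h import *
s=read_state();R=q2R(s["ee_rot"]);print(R.round(3))
c=camera_params("wrist");C=-c["R"].T@c["t"]
print("cam in tool",(R.T@(C-s["tcp_pos"])).round(4)); print("cam axes in tool",(R.T@c["R"].T).round(3))
ct=camera_params("top")
for u in[(388,235),(459,237.5),(405,236)]: print(ray(ct,u,.019).round(4))
for n,R2 in(("x+",np.array([[1,0,0],[0,0,1],[0,-1,0]]).T*1.0),):
  pass
for xs in(1,-1):
  T=np.column_stack([[xs,0,0],[0,0,-1],[0,xs,0]]).astype(float)
  print(xs,np.degrees(Rn.from_matrix(R.T@T).as_rotvec()).round(1), (R.T@(np.array([.42,-.05,.40])-s["tcp_pos"])*1000).round())
```

```text
[[ 0.444  0.    -0.896]
 [ 0.896 -0.     0.444]
 [ 0.    -1.    -0.   ]]
cam in tool [-1.000e-04 -1.707e-01  7.370e-02]
cam axes in tool [[ 1.     0.    -0.   ]
 [ 0.    -0.262  0.965]
 [ 0.    -0.965 -0.262]]
[ 0.4299 -0.1319  0.019 ]
[ 0.4274 -0.3349  0.019 ]
[ 0.4282 -0.1805  0.019 ]
1 [ 0.  63.7  0. ] [-508. -185. -399.]
-1 [   0.  -116.3   -0. ] [-508. -185. -399.]
```

```bash
python3 -m pendant '[[[0,-20,0,0,7.1,0],[0,-20,0,0,7.1,0],[0,-20,0,0,7.1,0],[0,-20,0,0,7.1,0],[0,-15,0,0,7.1,0],[0,-15,0,0,7.1,0],[0,-10,0,0,7.1,0],[0,0,0,0,7.0,0],[0,0,0,0,7.0,0],[10,0,-39,0,0,0],[10,0,-39,0,0,0],[10,0,-39,0,0,0],[10,0,-39,0,0,0],[10,0,-39,0,0,0],[10,0,-39,0,0,0],[10,0,-39,0,0,0],[10,0,-39,0,0,0],[10,0,-39,0,0,0],[10,0,-39,0,0,0],[10,0,-39,0,0,0]]]'
```

```text
clock: 2.82
tcp_pos: [0.3982, 0.1514, 0.3349]
ee_rot: [0.707, -0.707, 0.0, -0.0]
wrist_force: [0.9, -0.7, 0.8]
width: 0.0917
```

Run:
```python
from h import *
s=read_state();print(s["clock"],s["tcp_pos"],q2R(s["ee_rot"]).round(3),s["joint_pos"].round(2))
```

```text
2.8167 [0.39815421 0.15141421 0.3348786 ] [[ 1.     0.001  0.001]
 [-0.001  0.001  1.   ]
 [ 0.001 -1.     0.001]] [-0.93 -0.07  0.47  1.98  0.03  1.22 -0.47]
```

```bash
python3 -m pendant '[[[13,0,-25,0,0,0],[13,0,-25,0,0,0],[13,0,-25,0,0,0],[13,0,-25,0,0,0],[0,0,0,0,0,0],[0,0,0,0,0,0]]]'
python3 - <<'E'
from h import *
p,d=snapshot("wrist");c=camera_params("wrist");s=read_state()
np.savez("w1.npz",p=p,d=d,**c)
for n in ["first_ring","last_ring","stand","receiver"]:
    print(n,[(np.round(e["at"],1).tolist(),round(e["confidence"],2)) for e in landmark_of("wrist",n)[:3]])
cv2.imwrite("pics/w1.png",p[:,:,::-1]); crop(p,(200,60,460,300),3,"pics/w1c.png")
print(s["clock"],s["tcp_pos"],np.isfinite(d).mean(),(d>0).mean())
E
```

```text
clock: 3.32
tcp_pos: [0.4503, 0.0522, 0.3348]
ee_rot: [0.707, -0.707, 0.001, -0.002]
wrist_force: [-0.5, 0.3, -0.2]
width: 0.0918
first_ring [([351.6, 221.6], 0.59)]
last_ring [([336.6, 158.7], 0.62)]
stand [([330.7, 150.5], 0.91)]
receiver [([400.8, 105.3], 0.98), ([425.3, 197.1], 0.91), ([322.6, 122.5], 0.58)]
3.3667 [0.44983429 0.05354808 0.33460248] 1.0 0.9959921875
```

View pics/w1c.png

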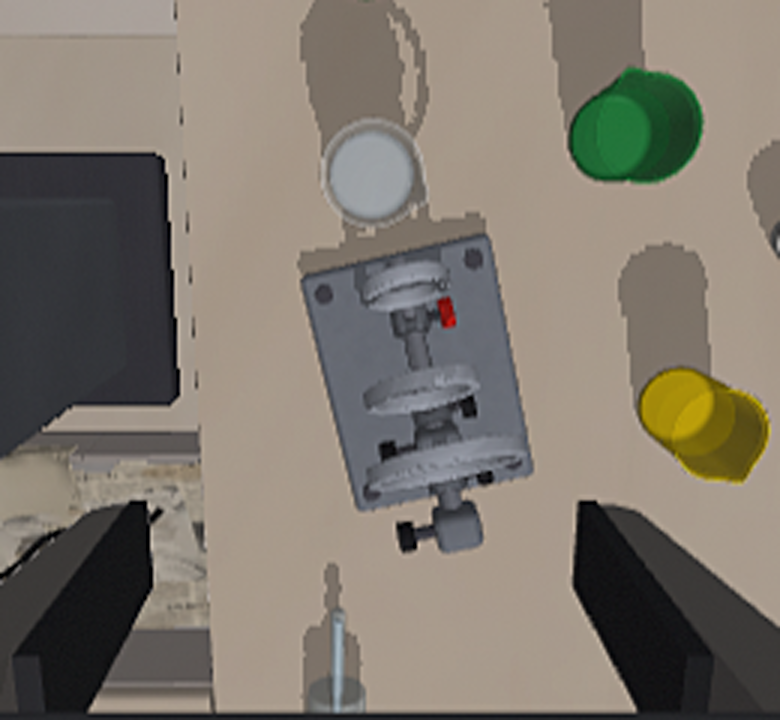

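```bash
cat >> h.py <<'E'
def cloud(d,c):
    v,u=np.mgrid[:400,:640]; K=c["intrinsics"]
    X=np.stack([(u-K[0,2])/K[0,0]*d,(v-K[1,2])/K[1,1]*d,d],-1)
    return (X-c["t"])@c["R"]
E
python3 - <<'E'
from h import *
w=dict(np.load("w1.npz")); X=cloud(w["d"],w); 
b=X[250:290,330:360].reshape(-1,3); print("bench z",b[:,2].mean(),b[:,2].std())
for u,v in[(322,117),(310,270),(312,275),(337,155),(350,150)]: print(u,v,X[v,u].round(4))
m=np.zeros((400,640),bool); m[130:250,295:380]=1
f=m&(abs(X[...,2]-.014)<.006)
pts=X[f][:,:2].astype(np.float32); r=cv2.minAreaRect(pts); print("foot",r,f.sum())
z=X[...,2]; print(np.histogram(z[m],bins=np.arange(-.01,.26,.01)))
E
```

```text
bench z 0.0048364342082773334 0.04814158122675737
322 117 [0.4523 0.1372 0.0343]
310 270 [ 0.4296 -0.1411  0.0236]
312 275 [ 0.4333 -0.1509  0.0249]
337 155 [0.4783 0.0745 0.014 ]
350 150 [0.5006 0.083  0.0138]
foot ((0.48399874567985535, 0.018692463636398315), (0.11215733736753464, 0.15021029114723206), 12.881082534790039) 3086
(array([1959, 2624, 3076,    3,   44,    4,    6,   41,   57,  196,   49,
        176,  261,  283,  361,  295,   86,  189,   76,   73,  277,   13,
          0,    0,    0,    0]), array([-0.01,  0.  ,  0.01,  0.02,  0.03,  0.04,  0.05,  0.06,  0.07,
        0.08,  0.09,  0.1 ,  0.11,  0.12,  0.13,  0.14,  0.15,  0.16,
        0.17,  0.18,  0.19,  0.2 ,  0.21,  0.22,  0.23,  0.24,  0.25]))
```

```bash
cat > rings.py <<'E'
from h import *
from scipy.optimize import least_squares
def frame(yaw):
    ex=np.array([np.sin(yaw),-np.cos(yaw),0]); ey=np.array([np.cos(yaw),np.sin(yaw),0]); a=np.radians(25)
    xl=ex*np.cos(a)+np.array([0,0,np.sin(a)]); return np.column_stack([xl,ey,np.cross(xl,ey)])
E
python3 - <<'E'
from rings import *
w=dict(np.load("w1.npz")); X=cloud(w["d"],w)
F=frame(np.radians(12.88)); O=np.array([.484,.0187,0])
m=np.zeros((400,640),bool); m[130:250,295:380]=1
m&=(X[...,2]>.09)&(X[...,2]<.23)
Q=(X[m]-O)@F*1000
print(np.histogram(Q[:,0],bins=np.arange(-60,160,4)))
import pickle; np.save("Q1.npy",Q)
im=np.zeros((600,800,3),np.uint8)
for s,y,n in Q:
    cv2.circle(im,(int(400+(y)*5),int(300-(n-130)*3.)),1,tuple(int(v) for v in cv2.applyColorMap(np.uint8([[np.clip((s+20)*1.5,0,255)]]),cv2.COLORMAP_JET)[0,0]),-1)
im2=np.zeros((600,800,3),np.uint8)
for s,y,n in Q: cv2.circle(im2,(int(300+s*4),int(300-(n-130)*4)),1,(255,255,255),-1)
cv2.imwrite("pics/Q.png",im);cv2.imwrite("pics/Q2.png",im2)
E
```

```text
(array([  0,   0,   0,   0,   0,   0,   0,   0,   0,   0,   0,   3, 130,
       235,   0,   0,   2,   6,  15,   9,   0,   0,   2,  40, 221, 267,
        53,  37,  64,  40,   0,   0, 160, 328, 165,  22,  30,  46,  70,
        80,  61,  44,   9,   0,   0,   0,   0,   0,   0,   0,   0,   0,
         0,   0]), array([-60, -56, -52, -48, -44, -40, -36, -32, -28, -24, -20, -16, -12,
        -8,  -4,   0,   4,   8,  12,  16,  20,  24,  28,  32,  36,  40,
        44,  48,  52,  56,  60,  64,  68,  72,  76,  80,  84,  88,  92,
        96, 100, 104, 108, 112, 116, 120, 124, 128, 132, 136, 140, 144,
       148, 152, 156]))
```

View pics/Q.png

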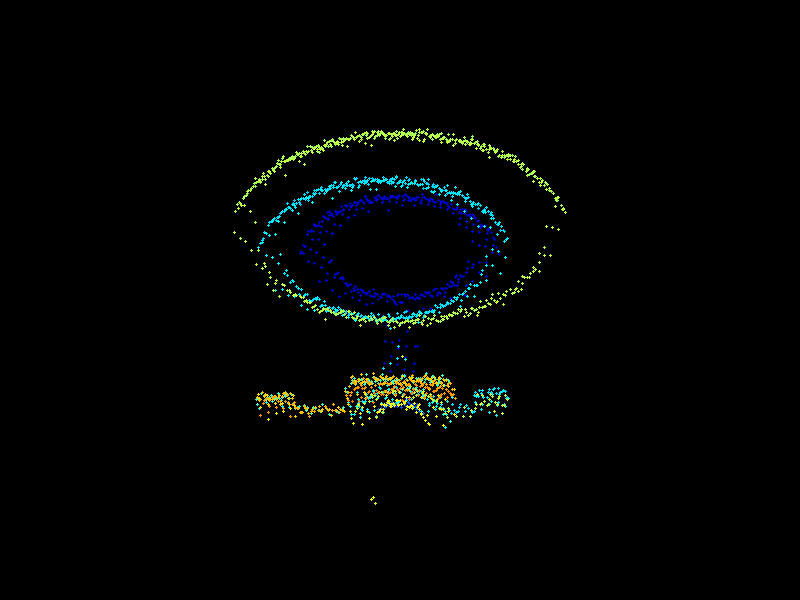

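View pics/Q2.png

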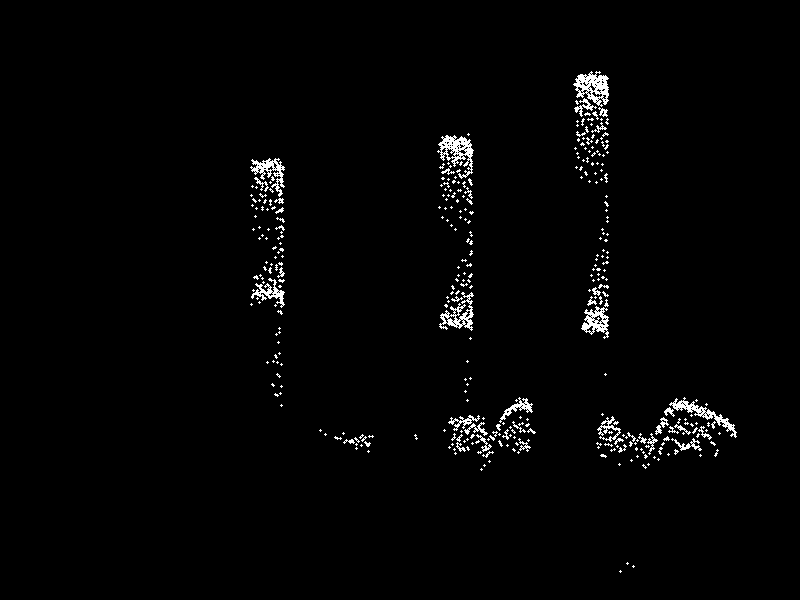

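```bash
cat >> rings.py <<'E'
def fitring(Q,s0,s1,ro,ri,g):
    q=Q[(Q[:,0]>s0)&(Q[:,0]<s1)&(Q[:,2]>110)][:,1:]
    def f(p,q):
        r=np.hypot(*(q-p).T); return np.where(q[:,1]>p[1],r-ro,r-ri)
    p=np.array(g,float)
    keep=q
    for _ in range(4):
        e=f(p,q); keep=q[abs(e)<(6 if _==0 else 2.5)]
        p=least_squares(f,p,args=(keep,),loss='soft_l1').x
    return p,len(keep),f(p,keep).std(), np.percentile(Q[(Q[:,0]>s0)&(Q[:,0]<s1)&(Q[:,2]>115)][:,0],[1,50,99])
E
python3 - <<'E'
from rings import *
Q=np.load("Q1.npy"); O=np.array([.484,.0187,0]);F=frame(np.radians(12.88))
R=[]
for nm,a,b,ro,ri,g in(("last",-16,0,20,14,(0,145)),("mid",30,48,25.5,20.5,(-4,147)),("first",66,80,34,29,(0,155))):
    p,n,e,s=fitring(Q,a,b,ro,ri,g); print(nm,p.round(2),n,e.round(2),s.round(1))
    print("   world upper-face centre",(O+F@np.array([s[2],*p])/1000).round(4))
w=dict(np.load("w1.npz"))
E
```

```text
last [-5.0000e-02  1.4414e+02] 315 0.84 [-11.9  -6.8  -4.2]
   world upper-face centre [0.4695 0.0818 0.1289]
mid [ -3.05 144.25] 425 0.77 [35.1 39.8 43. ]
   world upper-face centre [0.4761 0.0395 0.1489]
first [8.0000e-02 1.5136e+02] 566 0.78 [69.  73.8 76.9]
   world upper-face centre [0.4854 0.0131 0.1697]
```

```bash
python3 -m pendant '[[[-2,0,-35,0,0,0],[-2,0,-35,0,0,0],[-2,0,-35,0,0,0],[-2,0,-35,0,0,0],[-2,0,-35,0,0,0],[-2,20,-30,0,0,0],[-2,20,-30,0,0,0],[-2,20,-30,0,0,0],[-2,20,-20,0,0,0],[-2,10,-15,0,0,0],[0,0,0,0,0,0],[0,0,0,0,0,0]]]'
python3 - <<'E'
from h import *
p,d=snapshot("wrist");c=camera_params("wrist");s=read_state()
np.savez("w2.npz",p=p,d=d,**c)
for n in ["condenser_mid","shoulder","drip_tip"]:
    print(n,[(np.round(e["at"],1).tolist(),round(e["confidence"],2)) for e in landmark_of("wrist",n)[:3]])
crop(p,(200,0,460,370),2,"pics/w2c.png")
T=trace("wrist","condenser_mid"); np.save("m2.npy",T[0]["pixels"]); print(T[0]["rect"],T[0]["confidence"])
print(s["clock"],s["tcp_pos"],s["joint_pos"].round(2))
E
```

```text
clock: 4.57
tcp_pos: [0.4296, -0.2463, 0.2443]
ee_rot: [-0.707, 0.707, -0.001, 0.0]
wrist_force: [0.6, -0.3, -0.1]
width: 0.0919
condenser_mid [([325.0, 167.0], 0.96)]
shoulder [([324.6, 134.9], 0.74)]
drip_tip [([323.8, 90.0], 0.9)]
[305.7, 92.4, 336.7, 238.1] 0.68
4.6167 [ 0.43026138 -0.24573485  0.24480936] [-0.38  0.22  0.97  1.99 -0.21  1.04  0.69]
```

View pics/w2c.png

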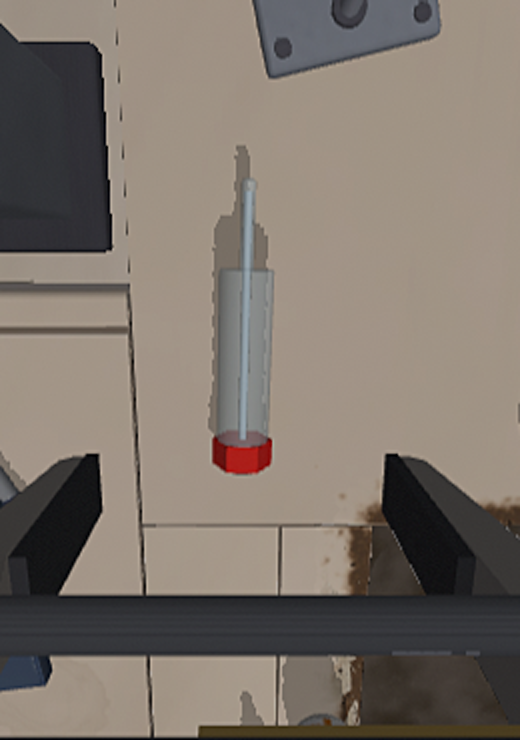

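Run:
```python
from h import *
w=dict(np.load("w2.npz")); X=cloud(w["d"],w)
m=np.zeros((400,640),bool); m[80:245,300:342]=1
m&=(X[...,2]>.012)&(X[...,2]<.06)
A=X[m]; print(len(A),A.min(0).round(4),A.max(0).round(4))
t=A[(A[:,2]>.025)]
for y0 in np.arange(-.35,-.12,.02):
    q=A[(A[:,1]>y0)&(A[:,1]<=y0+.02)]
    if len(q): print(y0.round(2),len(q),np.percentile(q[:,0],[2,50,98]).round(4),np.percentile(q[:,2],98).round(4))
q=A[(A[:,2]>.032)]
print("line fit x=a*y+b",np.polyfit(q[:,1],q[:,0],1))
row=X[:,324]; 
for v in range(84,240,6): print(v,X[v,322].round(4))
```

```text
3090 [ 0.4085 -0.332   0.0192] [ 0.452  -0.1287  0.0414]
-0.35 8 [0.4254 0.4303 0.4352] 0.0361
-0.33 359 [0.4087 0.431  0.4518] 0.0409
-0.31 365 [0.4119 0.4295 0.4484] 0.0401
-0.29 358 [0.4138 0.4323 0.4496] 0.04
-0.27 364 [0.414  0.4309 0.4493] 0.0401
-0.25 387 [0.4142 0.4323 0.4505] 0.0396
-0.23 404 [0.4144 0.4322 0.4502] 0.0398
-0.21 424 [0.4145 0.4328 0.4514] 0.0399
-0.19 174 [0.4161 0.4336 0.4496] 0.0391
-0.17 114 [0.4295 0.4335 0.4389] 0.0262
-0.15 127 [0.4296 0.4347 0.4388] 0.0263
-0.13 6 [0.4323 0.4354 0.4386] 0.0242
line fit x=a*y+b [0.02340859 0.43769949]
84 [ 0.4323 -0.12    0.0013]
90 [ 0.4322 -0.1301  0.0235]
96 [ 0.4322 -0.1374  0.0232]
102 [ 0.4322 -0.1451  0.0261]
108 [ 0.4322 -0.1524  0.0235]
114 [ 0.4322 -0.1601  0.025 ]
120 [ 0.4322 -0.1677  0.0243]
126 [ 0.4322 -0.1754  0.0238]
132 [ 0.4322 -0.1832  0.0254]
138 [ 0.4322 -0.1905  0.0391]
144 [ 0.4322 -0.1982  0.0381]
150 [ 0.4322 -0.206   0.0386]
156 [ 0.4322 -0.2137  0.0401]
162 [ 0.4322 -0.2218  0.0386]
168 [ 0.4322 -0.2298  0.0393]
174 [ 0.4323 -0.2379  0.0391]
180 [ 0.4323 -0.246   0.0398]
186 [ 0.4323 -0.2547  0.0383]
192 [ 0.4323 -0.263   0.0388]
198 [ 0.4323 -0.2715  0.0386]
204 [ 0.4323 -0.2799  0.0394]
210 [ 0.4323 -0.2889  0.0385]
216 [ 0.4324 -0.2983  0.0368]
222 [ 0.4324 -0.3064  0.0392]
228 [ 0.4324 -0.3148  0.041 ]
234 [ 0.4324 -0.3244  0.0397]
```

```bash
python3 -m pendant '[[[0,20,-12,0,1.3,0],[0,36,-14,0,0,0],[0,36,-14,0,0,0],[0,36,-14,0,0,0],[0,36,0,0,0,0],[0,36,0,0,0,0],[0,22,0,0,0,0],[0,12,0,0,0,0],[0,5,0,0,0,0],[0,0,0,0,0,0],[0,0,0,0,0,0]]]' 91 60
python3 - <<'E'
from h import *
p,d=snapshot("wrist");s=read_state(); print(s["clock"],s["tcp_pos"],s["wrist_force"])
crop(p,(200,0,460,370),2,"pics/w3c.png")
E
```

```text
clock: 5.73
tcp_pos: [0.4299, -0.301, 0.0069]
ee_rot: [-0.707, 0.707, -0.007, 0.009]
wrist_force: [0.3, 0.6, 0.5]
width: 0.091
5.7833 [ 0.43008684 -0.30109445  0.00714635] [ 0.06244757 -0.37891851 -1.01667759]
```

View pics/w3c.png

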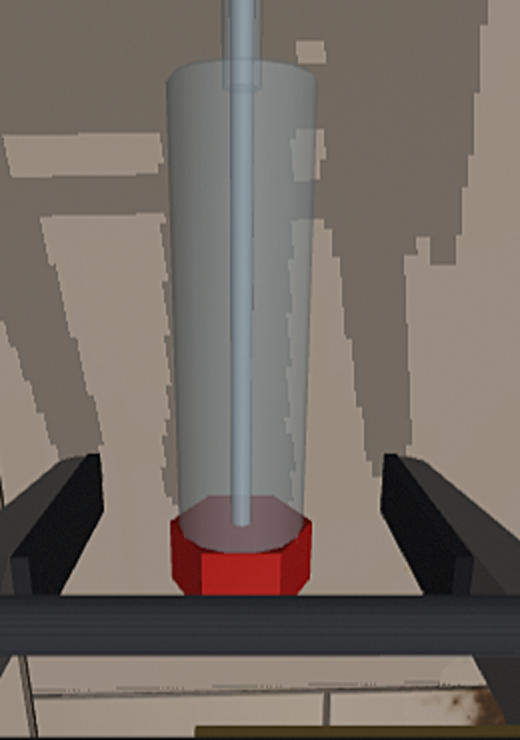

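Run:
```python
from h import *
s=read_state();R=q2R(s["ee_rot"]);c=camera_params("wrist")
for z in(-10,0,10):
  for y in(0,-18.7,-40):
    print(z,y,[((proj(c,s["tcp_pos"]+R@np.array([x,y,z])/1000)[0]-[200,0])*2).round().tolist() for x in(-46,0,46)])
# nut edge and centre: world of pts
print("nut start top centre",proj(c,[[.4305,-.3105,.038],[.4305,-.31,.019]]))
```

```text
-10 0 [[102.0, 509.0], [241.0, 509.0], [380.0, 509.0]]
-10 -18.7 [[87.0, 537.0], [241.0, 537.0], [395.0, 537.0]]
-10 -40 [[66.0, 577.0], [241.0, 577.0], [417.0, 577.0]]
0 0 [[100.0, 481.0], [241.0, 481.0], [382.0, 481.0]]
0 -18.7 [[85.0, 506.0], [241.0, 506.0], [398.0, 506.0]]
0 -40 [[63.0, 543.0], [241.0, 543.0], [420.0, 543.0]]
10 0 [[98.0, 452.0], [241.0, 452.0], [384.0, 452.0]]
10 -18.7 [[82.0, 474.0], [241.0, 474.0], [400.0, 474.0]]
10 -40 [[59.0, 507.0], [241.0, 507.0], [423.0, 507.0]]
nut start top centre [[321.9134484  278.27985355]
 [321.65976052 261.29121973]]
```

```bash
python3 -m pendant '[[[0.5,4,2.5,0,0,0],[0,0,0,0,0,0]]]' 91 60 && python3 -m pendant '[[[0,0,0,0,0,0],[0,0,0,0,0,0],[0,0,0,0,0,0],[0,0,0,0,0,0],[0,0,0,0,0,0],[0,0,0,0,0,0],[0,0,0,0,0,0],[0,0,0,0,0,0]]]' 30 60
```

```text
clock: 5.95
tcp_pos: [0.4302, -0.2976, 0.0022]
ee_rot: [0.707, -0.707, 0.007, -0.009]
wrist_force: [0.2, 0.6, -0.3]
width: 0.0909
clock: 6.62
tcp_pos: [0.4293, -0.2982, 0.0016]
ee_rot: [0.707, -0.707, 0.008, -0.008]
wrist_force: [0.5, -0.4, 0.3]
width: 0.0395
```

```bash
python3 -m pendant '[[[0,0,0,0,0,0],[0,0,0,0,0,0],[0,0,0,0,0,0],[0,-10,0,0,0,0],[0,-25,0,0,0,0],[0,-35,0,0,0,0],[0,-35,0,0,0,0],[0,-35,0,0,0,0],[0,-35,0,0,0,0],[0,-35,0,0,0,0],[0,-25,0,0,0,0],[0,-10,0,0,0,0],[0,0,0,0,0,0],[0,0,0,0,0,0]]]' 0 60
python3 - <<'E'
from h import *
p,d=snapshot("wrist");c=camera_params("wrist");s=read_state(); np.savez("w4.npz",p=p,d=d,tcp=s["tcp_pos"],q=s["ee_rot"],**c)
q,e=snapshot("side"); print(s["clock"],s["tcp_pos"],s["wrist_force"],s["width"],s["joint_pos"].round(2))
crop(p,(200,0,460,370),2,"pics/w4c.png"); crop(q,(230,130,400,330),3,"pics/s4c.png")
E
```

```text
clock: 7.78
tcp_pos: [0.4291, -0.2975, 0.2461]
ee_rot: [0.707, -0.707, 0.008, -0.008]
wrist_force: [0.4, 0.2, -1.2]
width: 0.0367
7.8333 [ 0.42866536 -0.29724947  0.24531375] [-0.13782152 -0.06347432 -0.50340891] 0.03689237774368777 [-0.27  0.3   0.98  1.93 -0.28  1.07  0.81]
```

View pics/w4c.png

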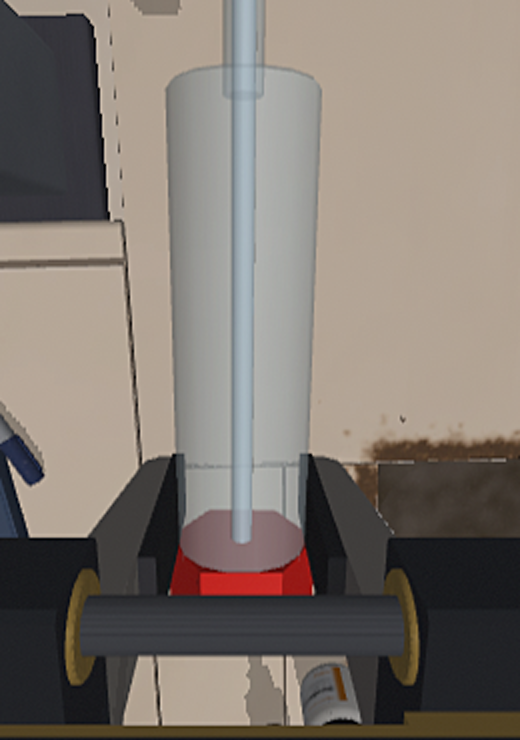

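View pics/s4c.png

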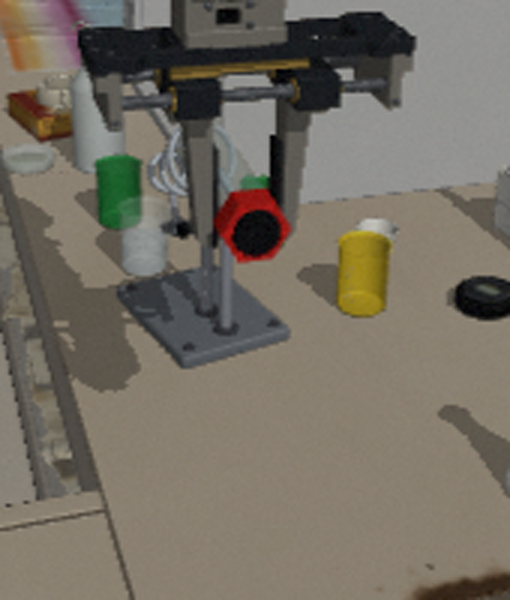

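```bash
cat > held.py <<'E'
from h import *
def held(d,c,tcp,q,verbose=True):
    X=cloud(d,c); R=q2R(q); T=(X-tcp)@R*1000
    # tube: fit cylinder radius 19, z (tool) in 15..95
    m=(abs(T[...,0])<17)&(T[...,2]>18)&(T[...,2]<100)&(T[...,1]<0)&(T[...,1]>-60)
    A=T[m]
    def f(p,A):
        x0,y0,ax,ay=p; dirv=np.array([ax,ay,1]);dirv/=np.linalg.norm(dirv)
        r=A-np.array([x0,y0,0]); r=r-np.outer(r@dirv,dirv); return np.linalg.norm(r,axis=1)-19
    from scipy.optimize import least_squares
    p=least_squares(f,[0,-18,0,0],args=(A,),loss='soft_l1').x
    e=f(p,A); k=abs(e)<3; p=least_squares(f,p,args=(A[k],)).x
    print("axis at z=0 x,y",p[:2].round(2),"slopes x,y deg",np.degrees(p[2:]).round(2),"rms",f(p,A[k]).std().round(2),k.sum(),len(A))
    zz=T[...,2][(abs(T[...,0]-p[0])<10)&(T[...,1]<-10)&(T[...,1]>-60)&(T[...,2]>60)]; h=np.histogram(zz,bins=np.arange(90,180,3)); print(h[0])
    s=T[(abs(T[...,0])<9)&(T[...,2]>115)&(T[...,2]<175)&(T[...,1]>-40)&(T[...,1]<30)]
    for z0 in(115,125,135,145,155,165):
        q_=s[(s[:,2]>z0)&(s[:,2]<z0+10)]
        if len(q_): print(z0,len(q_),np.median(q_[:,0]).round(2),"top y",np.percentile(q_[:,1],5).round(2),q_[:,2].max().round(1))
    return p,T
E
python3 - <<'E'
from held import *
w=dict(np.load("w4.npz")); p,T=held(w["d"],w,w["tcp"],w["q"])
E
```

```text
axis at z=0 x,y [ -0.16 -17.8 ] slopes x,y deg [0.26 0.15] rms 0.55 11538 11538
[320 316 332 339 340 358 332  40  80 152 151 153 133   5   0   0   0   0
   0   0   0   0   0   0   0   0   0   0   0]
115 487 0.15 top y -23.31 125.0
125 187 0.14 top y -23.14 129.3
```

```bash
cat > goal.py <<'E'
from rings import *
import sys
O=np.array([.484,.0187,0]);F=frame(np.radians(12.88))
GR=np.column_stack([F[:,1],-F[:,2],-F[:,0]])
def goal(s,y,n): return O+F@np.array([s,y,n])/1000
def rep(st=None):
    st=st or read_state(); R=q2R(st["ee_rot"]); L=F.T@(st["tcp_pos"]-O)*1000
    print("t",round(st["clock"],2),"TCP s,y,n",L.round(2),"rot err deg(tool)",np.degrees(Rn.from_matrix(R.T@GR).as_rotvec()).round(2),"F line",(F.T@st["wrist_force"]).round(1),"w",round(st["width"],4))
    return L
E
python3 - <<'E'
from goal import *
rep(); s=read_state();R=q2R(s["ee_rot"])
for S in(290,106.8):
    g=goal(S,-3.3,126.6);print(g.round(4), "delta tool now",(R.T@(g-s["tcp_pos"])*1000).round(1))
E
```

```text
t 7.88 TCP s,y,n [ 371.52 -124.57   97.08] rot err deg(tool) [-24.96 -13.96  -3.25] F line [ 0.2  0.5 -1.3] w 0.0367
[ 0.5274 -0.1861  0.2373] delta tool now [ 96.4   7.6 113.5]
[ 0.4904 -0.0242  0.1599] delta tool now [ 55.8  85.3 274.4]
```

```bash
python3 -m pendant '[[[0,0,0,-4.99,-2.79,-0.65],[0,0,0,-4.99,-2.79,-0.65],[0,0,0,-4.99,-2.79,-0.65],[0,0,0,-4.99,-2.79,-0.65],[0,0,0,-4.99,-2.79,-0.65],[20,-10,0,0,0,0],[30,-10,0,0,0,0],[30,-9.5,10,0,0,0],[30,0,15,0,0,0],[11.3,0,20,0,0,0],[0,0,20,0,0,0],[0,0,16,0,0,0],[0,0,0,0,0,0],[0,0,0,0,0,0]]]'
python3 - <<'E'
from goal import *
from held import held
p,d=snapshot("wrist");c=camera_params("wrist");s=read_state(); np.savez("w5.npz",p=p,d=d,tcp=s["tcp_pos"],q=s["ee_rot"],**c)
rep(s); print(s["joint_pos"].round(2))
held(d,c,s["tcp_pos"],s["ee_rot"])
q,e=snapshot("side"); crop(p,(160,0,480,370),2,"pics/w5c.png"); crop(q,(200,80,400,280),3,"pics/s5c.png")
E
```

```text
clock: 9.05
tcp_pos: [0.5278, -0.1873, 0.2381]
ee_rot: [-0.533, 0.839, 0.095, -0.061]
wrist_force: [0.4, -0.7, -0.8]
width: 0.0368
t 9.1 TCP s,y,n [292.58  -3.19 127.08] rot err deg(tool) [ 0.14 -0.06  0.03] F line [-1.  -0.2 -0.6] w 0.0373
[-0.82  0.32  1.04  2.02  0.18  0.78  0.28]
axis at z=0 x,y [ -0.12 -17.8 ] slopes x,y deg [0.2  0.18] rms 0.55 11548 11548
[317 323 327 347 346 347 344  15  92 148 157 157 117   2   0   0   0   0
   0   0   0   0   0   0   0   0   0   0   0]
115 494 0.15 top y -23.34 125.0
125 174 0.15 top y -23.22 129.5
```

View pics/w5c.png

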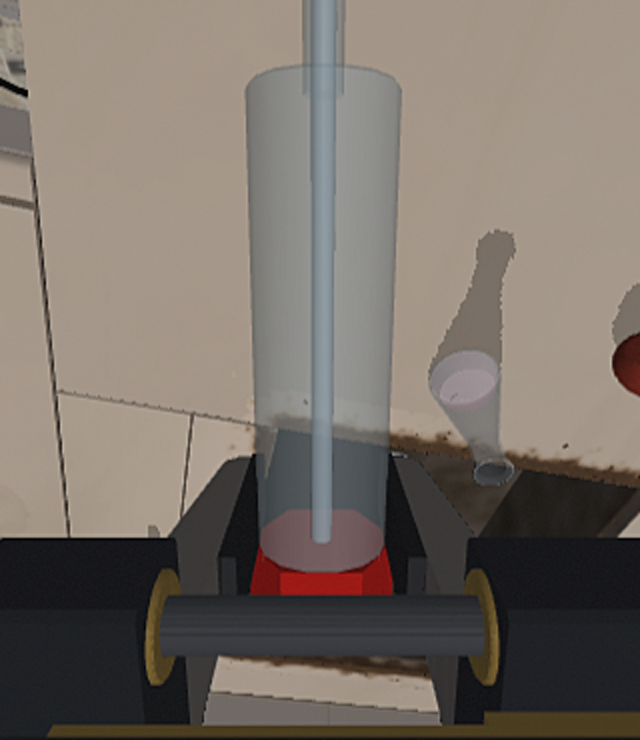

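View pics/s5c.png

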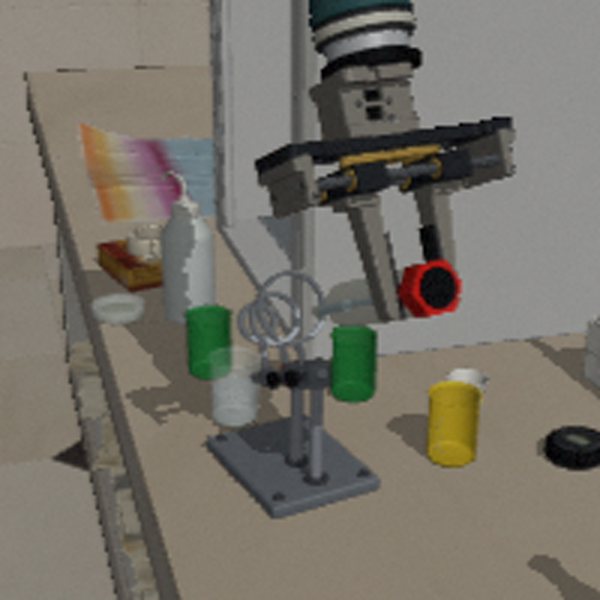

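```bash
python3 -m pendant '[[[0,0,10,0,0,0],[0,0,10,0,0,0],[0,0,10,0,0,0],[0,0,10,0,0,0],[0,0,10,0,0,0],[0,0,10,0,0,0],[0,0,10,0,0,0],[0,0,10,0,0,0],[0,0,8,0,0,0],[0,0,5,0,0,0],[0,0,0,0,0,0],[0,0,0,0,0,0]]]'
python3 - <<'E'
from goal import *
from held import held
p,d=snapshot("wrist");c=camera_params("wrist");s=read_state(); np.savez("w6.npz",p=p,d=d,tcp=s["tcp_pos"],q=s["ee_rot"],**c)
rep(s)
q,e=snapshot("side"); crop(p,(160,0,480,370),2,"pics/w6c.png"); crop(q,(200,80,400,280),3,"pics/s6c.png")
E
```

```text
clock: 10.15
tcp_pos: [0.5099, -0.1052, 0.1998]
ee_rot: [-0.533, 0.839, 0.095, -0.059]
wrist_force: [0.0, -1.0, -0.8]
width: 0.0369
t 10.2 TCP s,y,n [199.62  -2.39 127.59] rot err deg(tool) [ 0.11 -0.1   0.13] F line [-0.8 -0.4 -0.7] w 0.0368
```

View pics/w6c.png

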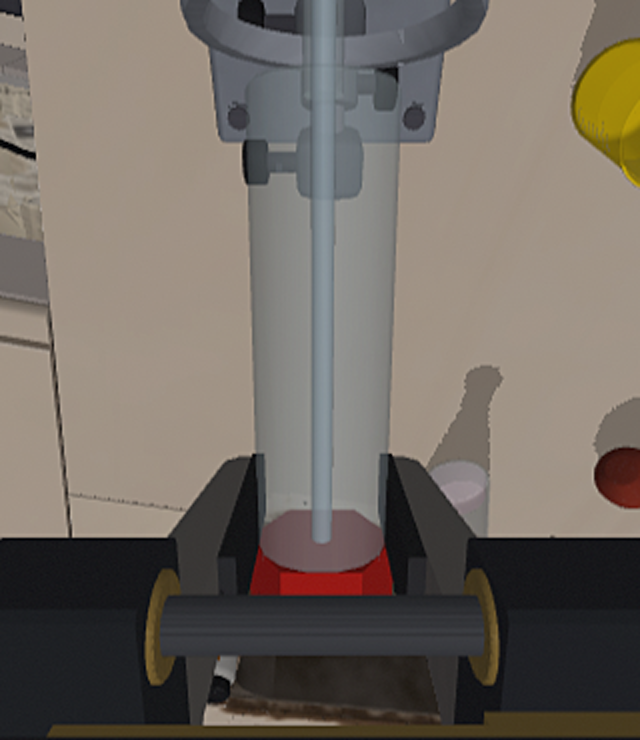

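View pics/s6c.png

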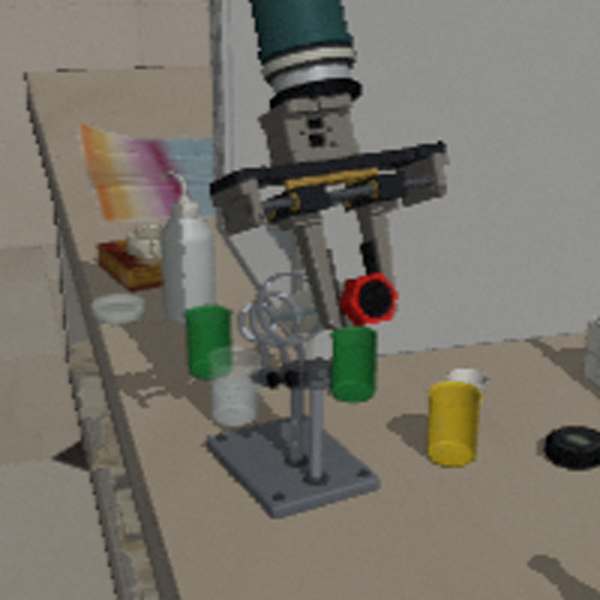

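```bash
python3 -m pendant '[[[-0.3,0.4,8,0,0,0],[-0.4,0.5,8,0,0,0],[0,0,8,0,0,0],[0,0,5,0,0,0],[0,0,0,0,0,0],[0,0,0,0,0,0],[0,0,0,0,0,0]]]'
python3 - <<'E'
from goal import *
from held import held
L=[]
for i in range(6):
    p,d=snapshot("wrist");c=camera_params("wrist");s=read_state(); L.append(rep(s))
print(np.mean(L,0).round(2))
np.savez("w7.npz",p=p,d=d,tcp=s["tcp_pos"],q=s["ee_rot"],**c)
pt,T=held(d,c,s["tcp_pos"],s["ee_rot"])
crop(p,(220,0,420,200),4,"pics/w7c.png")
X=cloud(d,c);Q=((X-O)@F*1000)[0:200,220:420].reshape(-1,3)
for nm,a,b,ro,ri,g in(("mid",30,48,25.5,20.5,(-3,144)),("first",66,80,34,29,(0,151))):
  try: 
    pp,n,e,ss=fitring(Q[Q[:,2]>144+(20 if nm=="mid" else 20)] ,a,b,ro,ri,g); print(nm,pp.round(2),n,e.round(2),ss.round(1))
  except Exception as ex: print(ex)
E
```

```text
clock: 10.83
tcp_pos: [0.5035, -0.0803, 0.1868]
ee_rot: [-0.533, 0.839, 0.095, -0.059]
wrist_force: [0.2, 0.7, -1.7]
width: 0.0368
t 10.88 TCP s,y,n [170.52  -3.02 126.66] rot err deg(tool) [ 0.11 -0.1   0.13] F line [ 0.7 -0.5 -0.1] w 0.0366
t 10.93 TCP s,y,n [170.56  -3.03 126.66] rot err deg(tool) [ 0.1  -0.11  0.13] F line [ 0.7  0.2 -0.7] w 0.037
t 10.98 TCP s,y,n [170.56  -3.07 126.64] rot err deg(tool) [ 0.1  -0.11  0.13] F line [-0.9  0.5 -1.5] w 0.037
t 11.03 TCP s,y,n [170.52  -3.09 126.63] rot err deg(tool) [ 0.09 -0.11  0.13] F line [-0.4 -0.1 -0.3] w 0.0367
t 11.08 TCP s,y,n [170.5   -3.09 126.62] rot err deg(tool) [ 0.09 -0.11  0.13] F line [-1.   0.6 -0.3] w 0.0371
t 11.13 TCP s,y,n [170.47  -3.09 126.61] rot err deg(tool) [ 0.09 -0.11  0.13] F line [-0.2 -0.4  0.3] w 0.0369
[170.52  -3.07 126.64]
axis at z=0 x,y [ -0.18 -17.8 ] slopes x,y deg [0.19 0.17] rms 0.54 10854 12951
[441 796 484 235   0 262 333  28  90 151 155 156 115   2   0   0   0   0
   0   0   0   0   0   0   0   0   0   0   0]
115 495 0.11 top y -23.27 125.0
125 441 0.56 top y -22.93 134.8
index -1 is out of bounds for axis 0 with size 0
first [  0.28 150.81] 3422 0.69 [70.  74.2 77.8]
  ret = _var(a, axis=axis, dtype=dtype, out=out, ddof=ddof,
  arrmean = um.true_divide(arrmean, div, out=arrmean,
  ret = ret.dtype.type(ret / rcount)
```

View pics/w7c.png

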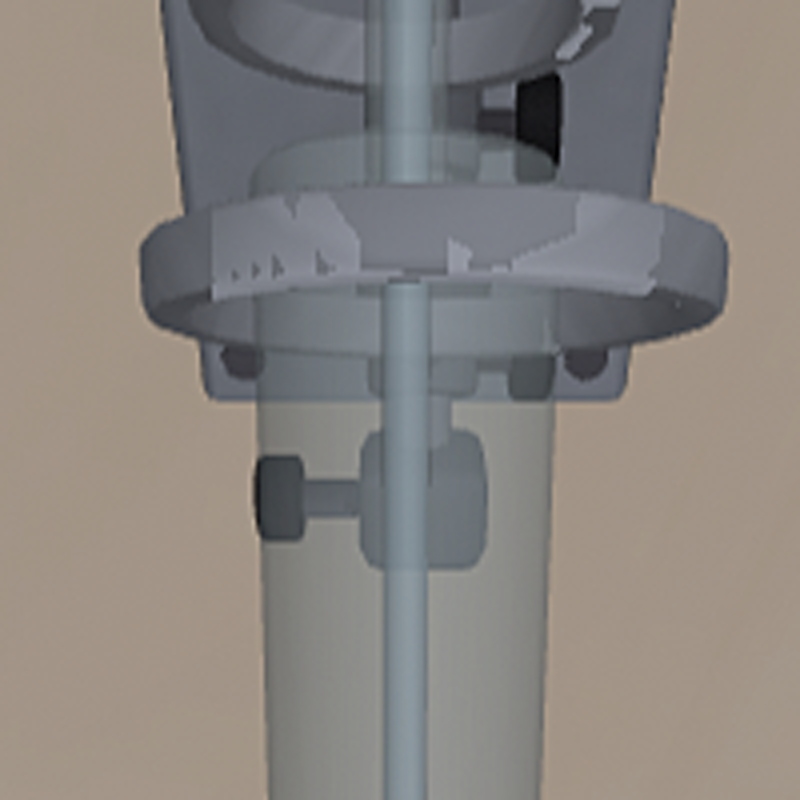

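```bash
python3 -m pendant '[[[0,0,5,0,0,0],[0,0,5,0,0,0],[0,0,3,0,0,0],[0,0,0,0,0,0],[0,0,0,0,0,0]]]' ; python3 -c "
from goal import *
rep()"; python3 -m pendant '[[[0,0,1,0,0,0],[0,0,1,0,0,0],[0,0,1,0,0,0],[0,0,1,0,0,0],[0,0,0,0,0,0]]]'; python3 -c "
from goal import *
rep()"; python3 -m pendant '[[[0,0,1,0,0,0],[0,0,1,0,0,0],[0,0,1,0,0,0],[0,0,0,0,0,0]]]'; python3 -c "
from goal import *
rep()"
```

```text
clock: 11.55
tcp_pos: [0.5008, -0.0684, 0.181]
ee_rot: [-0.533, 0.838, 0.095, -0.059]
wrist_force: [0.7, 0.1, -1.3]
width: 0.0369
t 11.55 TCP s,y,n [156.84  -3.04 126.61] rot err deg(tool) [ 0.11 -0.03  0.12] F line [-0.5  0.7 -1.2] w 0.0369
clock: 11.97
tcp_pos: [0.5, -0.065, 0.1794]
ee_rot: [-0.533, 0.838, 0.095, -0.059]
wrist_force: [0.1, -0.8, -0.6]
width: 0.037
t 11.97 TCP s,y,n [153.03  -3.06 126.58] rot err deg(tool) [ 0.09 -0.07  0.12] F line [ 0.5 -0.  -0.9] w 0.037
clock: 12.3
tcp_pos: [0.4994, -0.0623, 0.1781]
ee_rot: [-0.533, 0.838, 0.095, -0.059]
wrist_force: [-0.8, 0.5, -1.1]
width: 0.0366
t 12.3 TCP s,y,n [149.98  -3.07 126.58] rot err deg(tool) [ 0.1  -0.06  0.12] F line [-1.1 -0.7 -0.7] w 0.0366
```

```bash
python3 -m pendant '[[[0,0,1.5,0,0,0],[0,0,1.5,0,0,0],[0,0,1.5,0,0,0],[0,0,0,0,0,0]]]'; python3 -c "
from goal import *
rep()"; python3 -m pendant '[[[0,0,1.5,0,0,0],[0,0,1.5,0,0,0],[0,0,1.5,0,0,0],[0,0,0,0,0,0]]]'
python3 - <<'E'
from goal import *
from held import held
p,d=snapshot("wrist");c=camera_params("wrist");s=read_state(); rep(s)
q,e=snapshot("side"); crop(p,(220,0,420,200),4,"pics/w8c.png"); crop(q,(200,80,400,280),3,"pics/s8c.png")
E
```

```text
clock: 12.63
tcp_pos: [0.4985, -0.0582, 0.1761]
ee_rot: [-0.533, 0.838, 0.095, -0.059]
wrist_force: [-0.4, 0.9, -0.7]
width: 0.0366
t 12.63 TCP s,y,n [145.31  -3.04 126.57] rot err deg(tool) [ 0.09 -0.05  0.12] F line [-1.2 -0.2 -0.2] w 0.0366
clock: 12.97
tcp_pos: [0.4976, -0.0543, 0.1742]
ee_rot: [-0.533, 0.838, 0.095, -0.059]
wrist_force: [-0.2, -0.6, 0.0]
width: 0.0365
t 13.02 TCP s,y,n [141.04  -3.06 126.56] rot err deg(tool) [ 0.1  -0.06  0.12] F line [ 0.2 -0.2 -0.1] w 0.0367
```

View pics/w8c.png

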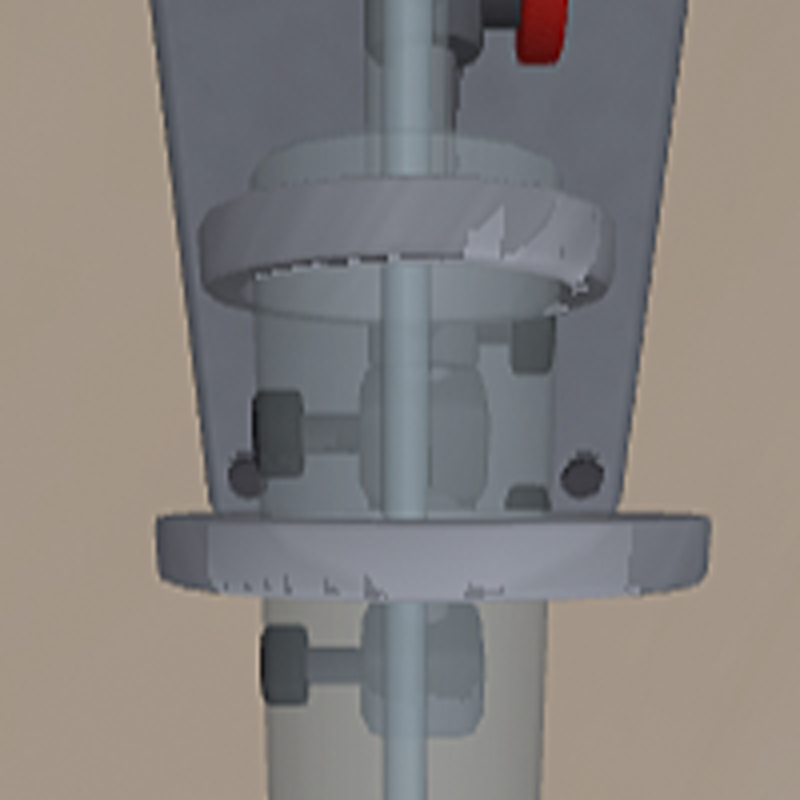

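View pics/s8c.png

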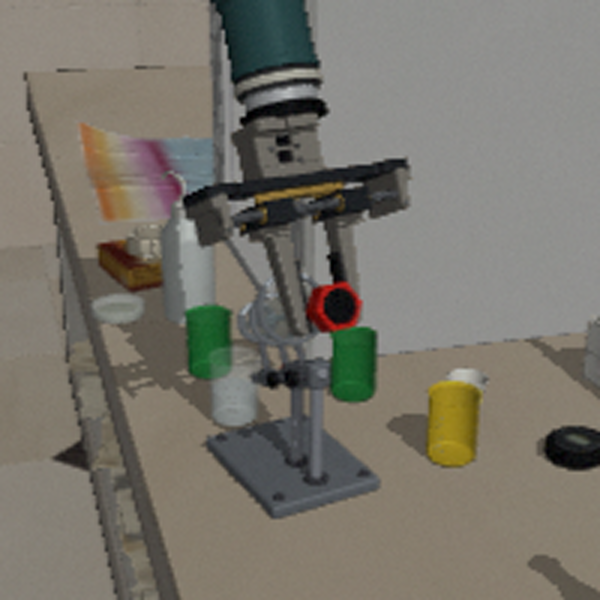

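```bash
python3 -m pendant '[[[0,0,3,0,0,0],[0,0,3,0,0,0],[0,0,3,0,0,0],[0,0,3,0,0,0],[0,0,3,0,0,0],[0,0,3,0,0,0],[0,0,3,0,0,0],[0,0,2,0,0,0],[0,0,1,0,0,0],[0,0,0,0,0,0],[0,0,0,0,0,0]]]'
python3 - <<'E'
from goal import *
p,d=snapshot("wrist");c=camera_params("wrist");s=read_state(); rep(s)
crop(p,(220,0,420,200),4,"pics/w9c.png")
X=cloud(d,c);Q=((X-O)@F*1000)
for u,v0 in((318,0),(300,0),(335,0)):
  print(u,[Q[v,u].round(0).tolist() for v in range(0,60,6)])
E
```

```text
clock: 13.98
tcp_pos: [0.4928, -0.0334, 0.1642]
ee_rot: [-0.533, 0.838, 0.095, -0.059]
wrist_force: [0.5, -0.5, -0.4]
width: 0.0369
t 14.03 TCP s,y,n [117.35  -3.01 126.53] rot err deg(tool) [ 0.1  -0.09  0.12] F line [ 0.4 -0.7 -1.1] w 0.0372
318 [[-5.0, -4.0, 163.0], [-4.0, -4.0, 161.0], [-6.0, -4.0, 148.0], [-3.0, -4.0, 148.0], [-1.0, -4.0, 148.0], [2.0, -4.0, 149.0], [8.0, -4.0, 163.0], [10.0, -4.0, 162.0], [13.0, -4.0, 163.0], [15.0, -4.0, 163.0]]
300 [[-7.0, -12.0, 159.0], [-4.0, -12.0, 160.0], [-3.0, -12.0, 156.0], [-6.0, -13.0, 141.0], [-4.0, -13.0, 139.0], [-31.0, -20.0, 31.0], [8.0, -12.0, 161.0], [10.0, -12.0, 160.0], [12.0, -12.0, 160.0], [14.0, -12.0, 160.0]]
335 [[-5.0, 3.0, 163.0], [-3.0, 3.0, 162.0], [-43.0, 9.0, 37.0], [-8.0, 5.0, 132.0], [-6.0, 5.0, 132.0], [-4.0, 5.0, 130.0], [8.0, 3.0, 162.0], [10.0, 3.0, 162.0], [13.0, 3.0, 163.0], [15.0, 3.0, 161.0]]
```

View pics/w9c.png

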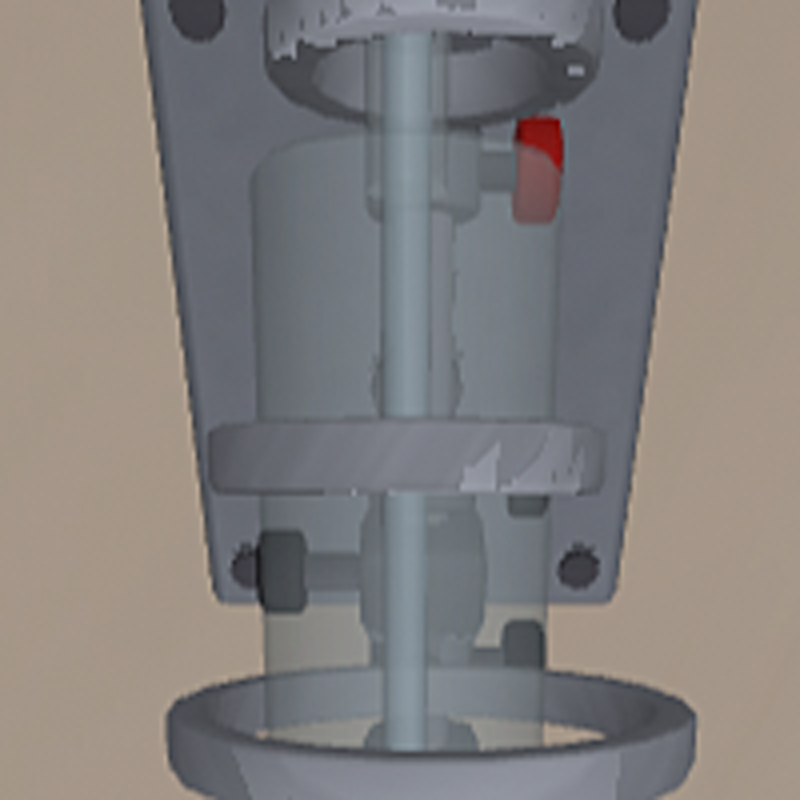

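```bash
cat > r.sh <<'E'
python3 -c "
from goal import *
rep()"
E
python3 -m pendant '[[[0,0,2,0,0,0],[0,0,2,0,0,0],[0,0,2,0,0,0],[0,0,1,0,0,0],[0,0,0,0,0,0],[0,0,0,0,0,0]]]' >/dev/null; sh r.sh
python3 -m pendant '[[[0,0,0.5,0,0,0],[0,0,0.5,0,0,0],[0,0,0,0,0,0]]]' >/dev/null; sh r.sh
python3 -m pendant '[[[0,0,0.5,0,0,0],[0,0,0,0,0,0]]]' >/dev/null; sh r.sh
```

```text
t 14.53 TCP s,y,n [110.16  -3.   126.52] rot err deg(tool) [ 0.1  -0.07  0.12] F line [-0.  -0.4 -0.2] w 0.037
t 14.78 TCP s,y,n [109.17  -3.   126.51] rot err deg(tool) [ 0.1  -0.08  0.12] F line [-0.5 -1.1 -0.4] w 0.037
t 14.95 TCP s,y,n [108.66  -3.   126.52] rot err deg(tool) [ 0.1  -0.08  0.12] F line [ 0.1  0.1 -1.1] w 0.0366
```

```bash
python3 -m pendant '[[[0,0,0.5,0,0,0],[0,0,0,0,0,0]]]' >/dev/null; sh r.sh
python3 -m pendant '[[[0,0,0.5,0,0,0],[0,0,0,0,0,0]]]' >/dev/null; sh r.sh
```

```text
t 15.12 TCP s,y,n [108.13  -2.97 126.53] rot err deg(tool) [ 0.09 -0.08  0.13] F line [-1.3  0.2 -0.6] w 0.0369
t 15.28 TCP s,y,n [107.8  -3.  126.5] rot err deg(tool) [ 0.11 -0.08  0.12] F line [-0.6  0.4 -0.1] w 0.0368
```

```bash
python3 -m pendant '[[[0,0,0.5,0,0,0],[0,0,0,0,0,0]]]' >/dev/null; sh r.sh
```

```text
t 15.45 TCP s,y,n [107.74  -3.   126.47] rot err deg(tool) [ 0.14 -0.09  0.12] F line [ 1.5 -0.4 -0.1] w 0.0368
```

```bash
python3 -m pendant '[[[0,0,0.3,0,0,0],[0,0,0,0,0,0],[0,0,0,0,0,0]]]' >/dev/null; sh r.sh
python3 - <<'E'
from goal import *
f=[]
for i in range(5): p,d=snapshot("wrist");c=camera_params("wrist");s=read_state(); f.append(F.T@s["wrist_force"])
print(np.mean(f,0).round(2)); rep(s)
crop(p,(220,0,420,200),4,"pics/w10c.png")
np.savez("w10.npz",p=p,d=d,tcp=s["tcp_pos"],q=s["ee_rot"],**c)
E
```

```text
t 15.7 TCP s,y,n [107.65  -3.01 126.44] rot err deg(tool) [ 0.14 -0.1   0.12] F line [ 5.2 -0.5 -0.9] w 0.0368
[ 5.31 -0.26 -0.6 ]
t 15.95 TCP s,y,n [107.6   -3.   126.45] rot err deg(tool) [ 0.14 -0.1   0.12] F line [ 5.7 -0.5 -0.7] w 0.037
```

View pics/w10c.png

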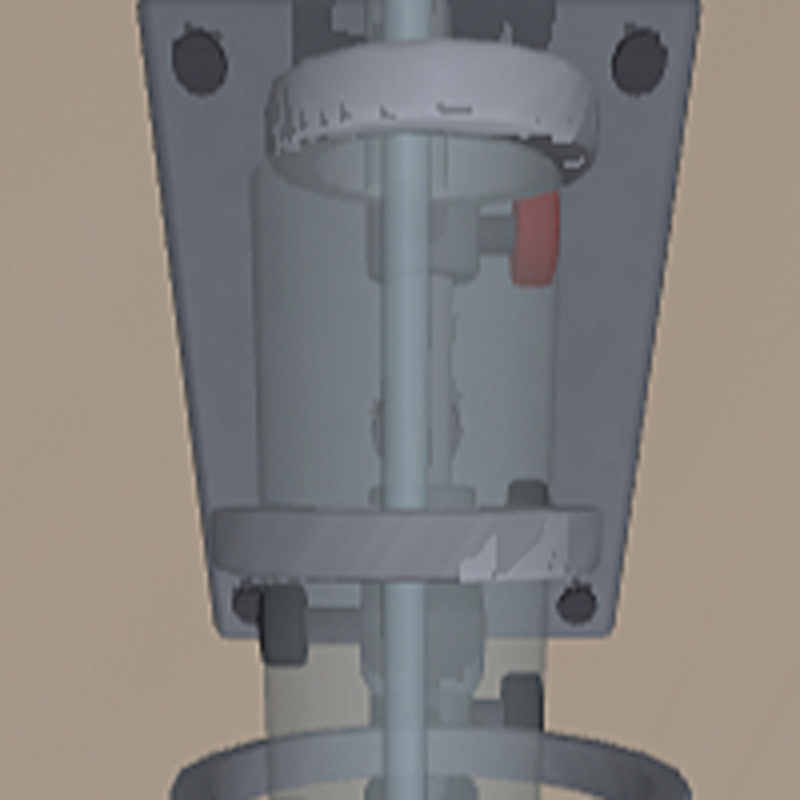

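```bash
python3 -m pendant '[[[0,0.4,0,0,0,0],[0,0.4,0,0,0,0],[0,0,0,0,0,0]]]' >/dev/null; sh r.sh
python3 -m pendant '[[[0,0,0,0,0,0],[0,0,0,0,0,0],[0,0,0,0,0,0],[0,0,0,0,0,0],[0,0,0,0,0,0],[0,0,0,0,0,0]]]' 70 60; sh r.sh
python3 - <<'E'
from goal import *
p,d=snapshot("wrist");c=camera_params("wrist");s=read_state(); rep(s)
q,e=snapshot("side"); crop(p,(160,0,480,370),2,"pics/w11c.png"); crop(q,(200,80,400,280),3,"pics/s11c.png")
E
```

```text
t 16.2 TCP s,y,n [107.64  -2.94 125.72] rot err deg(tool) [ 0.14 -0.1   0.12] F line [ 6.4 -0.3  1.9] w 0.0364
clock: 16.7
tcp_pos: [0.4908, -0.0243, 0.159]
ee_rot: [-0.533, 0.838, 0.095, -0.059]
wrist_force: [-0.6, -0.1, -0.2]
width: 0.0695
t 16.7 TCP s,y,n [106.54  -2.99 125.77] rot err deg(tool) [ 0.08 -0.06  0.13] F line [-0.1 -0.6 -0.2] w 0.0695
t 16.75 TCP s,y,n [106.65  -2.98 125.74] rot err deg(tool) [ 0.08 -0.06  0.13] F line [ 0.5  0.5 -0.8] w 0.0697
```

View pics/w11c.png

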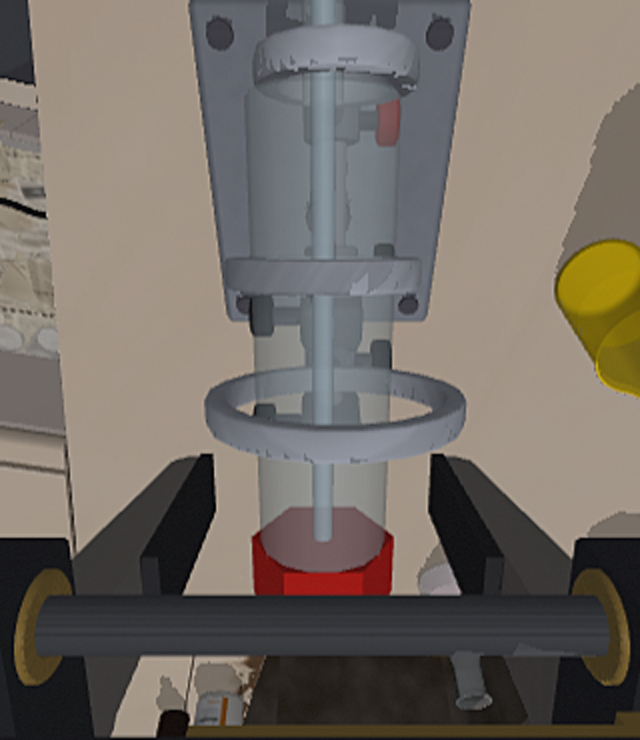

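View pics/s11c.png

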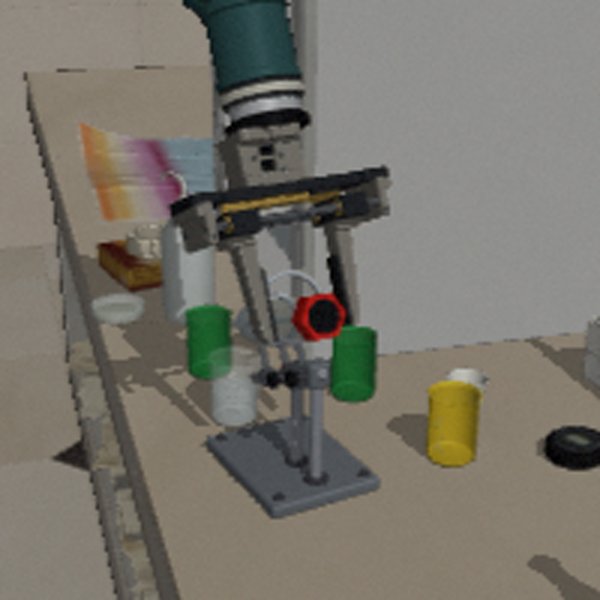

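```bash
python3 -m pendant '[[[0,-5,0,0,0,0],[0,-10,0,0,0,0],[0,-15,0,0,0,0],[0,-20,0,0,0,0],[0,-25,0,0,0,0],[0,-25,0,0,0,0],[0,-25,0,0,0,0],[0,-15,0,0,0,0],[0,0,0,0,0,0],[0,0,0,0,0,0]]]' 85 60
python3 - <<'E'
from goal import *
from scipy.optimize import least_squares
p,d=snapshot("wrist");c=camera_params("wrist");s=read_state(); rep(s)
np.savez("w12.npz",p=p,d=d,**c)
q,e=snapshot("side"); t,_=snapshot("top")
crop(p,(180,0,460,370),2,"pics/w12c.png"); crop(q,(200,80,400,280),3,"pics/s12c.png")
X=cloud(d,c);Q=((X-O)@F*1000)[:, 200:440].reshape(-1,3)
A=Q[(Q[:,0]>-2)&(Q[:,0]<32)&(abs(Q[:,1]+3)<17)&(Q[:,2]>140)&(Q[:,2]<175)]
B=Q[(Q[:,0]>46)&(Q[:,0]<66)&(abs(Q[:,1]+3)<17)&(Q[:,2]>140)&(Q[:,2]<175)]
C=Q[(Q[:,0]>80)&(Q[:,0]<115)&(abs(Q[:,1]+3)<17)&(Q[:,2]>140)&(Q[:,2]<175)]
D=np.r_[A,B,C]; print(len(A),len(B),len(C))
def f(p,D):
    v=np.array([1,p[2],p[3]]);v/=np.linalg.norm(v); r=D-np.array([0,p[0],p[1]]); r-=np.outer(r@v,v); return np.linalg.norm(r,axis=1)-19
k=least_squares(f,[-3,143,0,0],args=(D,),loss='soft_l1').x; print("axis y,n at s=0, slopes deg",k[:2].round(2),np.degrees(k[2:]).round(2))
for nm,a,b,ro,ri,g in(("last",-16,0,20,14,(0,144)),("mid",30,48,25.5,20.5,(-3,144)),("first",66,80,34,29,(0,151))):
    W=Q[Q[:,2]>g[1]+(14 if nm=="last" else 21)]
    pp,n,er,ss=fitring(W,a,b,ro,ri,g); print(nm,pp.round(2),n,er.round(2),ss.round(1))
print([ (np.round(e_["at"],1).tolist(),round(e_["confidence"],2)) for n in("shoulder","drip_tip","last_ring","receiver") for e_ in landmark_of("wrist",n)[:2]])
ct=camera_params("top"); crop(t,(250,180,400,270),4,"pics/t12c.png")
E
```

```text
clock: 17.63
tcp_pos: [0.4774, 0.0338, 0.286]
ee_rot: [-0.534, 0.838, 0.096, -0.059]
wrist_force: [-0.8, -0.6, -0.2]
width: 0.0847
t 17.68 TCP s,y,n [106.43  -3.7  265.29] rot err deg(tool) [ 0.06 -0.05  0.1 ] F line [-0.8  0.1  0.5] w 0.085
1347 694 985
axis y,n at s=0, slopes deg [ -3.59 143.39] [-0.09 -2.29]
last [ -0.53 142.9 ] 313 0.87 [-10.5  -6.1  -0.3]
mid [ -3.35 143.02] 211 0.66 [32.8 32.8 43.6]
first [ -0.63 150.13] 481 0.77 [70.3 79.5 80. ]
[([319.5, 86.1], 0.83), ([320.2, 16.8], 0.92), ([324.9, 87.4], 0.59), ([415.7, 139.2], 0.89), ([432.5, 7.6], 0.73)]
```

View pics/w12c.png

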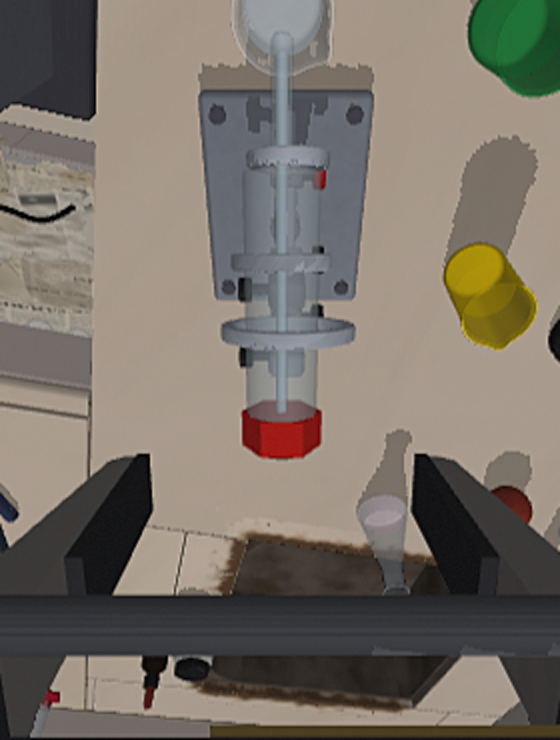

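View pics/s12c.png

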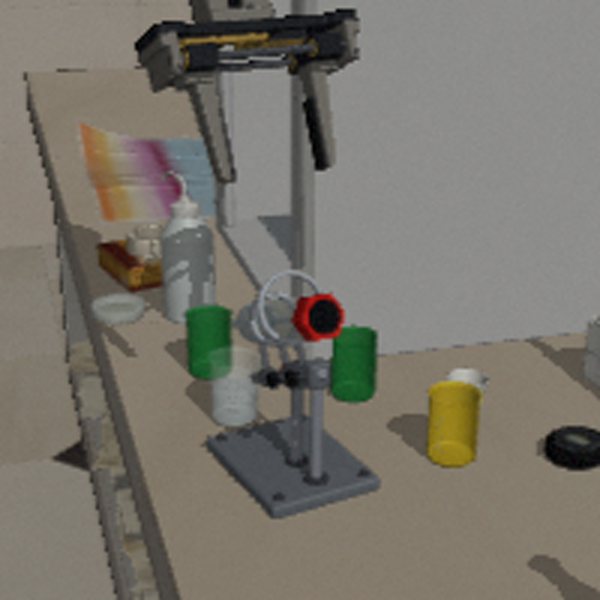

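Run:
```python
from goal import *
w=dict(np.load("w12.npz")); X=cloud(w["d"],w);Qi=(X-O)@F*1000
p=w["p"]; crop(p,(280,50,360,130),8,"pics/w12d.png")
Q=Qi[:,200:440].reshape(-1,3)
def rng(nm,s0,s1,n0,y0,y1):
    q=Q[(Q[:,0]>s0)&(Q[:,0]<s1)&(Q[:,2]>n0)&(Q[:,1]>y0)&(Q[:,1]<y1)&(Q[:,2]<190)]; print(nm,len(q),np.histogram(q[:,0],bins=np.arange(s0,s1+1))[0])
rng("last outer top s from -16",-16,4,163.0,-8,8)
rng("last all",-16,4,130,-20,20)
rng("first",64,84,178,-15,15)
rng("mid",30,48,165.5,-15,10)
for v in range(70,110,2): print(v,[Qi[v,u].round(1).tolist() for u in(312,320,328)])
# tip and beaker
st=X[5:60,300:345].reshape(-1,3); 
tipc=X[10:30,314:327]; print(tipc[:,6].round(3))
z=X[...,2]; rim=(z>.062)&(z<.078); r=X[0:60,285:360][rim[0:60,285:360]]; print("rim",len(r),r.min(0),r.max(0))
```

```text
last outer top s from -16 63 [ 0  0  0  0  0  6  5  8  5 12  8  5  3  0  0  1  2  2  3  3]
last all 722 [13 11 10  0  0 31 48 43 48 59 53 64 78 22 21 38 43 42 51 47]
first 305 [ 0  0  0  0  0  0 51 38 37 35 35 33 34 31 11  0  0  0  0  0]
mid 192 [ 0  0  0  0  0  0  0 24 27 47 25 23 23 23  0  0  0  0]
70 [[-34.5, -14.4, 32.5], [-15.0, -3.9, 149.5], [-34.5, 6.6, 32.7]]
72 [[32.8, -4.0, 435.8], [-13.2, -3.9, 149.8], [-32.4, 6.7, 30.4]]
74 [[-9.9, -11.2, 160.0], [-9.5, -3.9, 162.4], [-9.7, 3.2, 161.4]]
76 [[-8.2, -11.2, 160.0], [-8.0, -3.9, 161.6], [-7.9, 3.2, 162.2]]
78 [[-6.7, -11.2, 159.2], [-6.1, -3.9, 162.8], [-6.0, 3.2, 163.5]]
80 [[-5.0, -11.2, 159.1], [-4.6, -3.9, 162.0], [-4.6, 3.3, 162.0]]
82 [[-3.3, -11.2, 159.4], [-3.1, -4.0, 160.2], [-3.0, 3.3, 161.1]]
84 [[-4.6, -11.9, 135.2], [-1.2, -4.0, 162.1], [-5.0, 4.1, 131.6]]
86 [[0.2, -11.3, 160.1], [0.6, -4.0, 163.1], [0.4, 3.3, 161.5]]
88 [[2.1, -11.2, 161.9], [2.3, -4.0, 163.4], [2.0, 3.3, 160.6]]
90 [[3.7, -11.3, 160.5], [3.8, -4.0, 161.4], [3.7, 3.4, 160.2]]
92 [[5.5, -11.3, 161.2], [5.6, -4.0, 162.4], [5.4, 3.4, 160.6]]
94 [[
[... 328 characters left out ...]
4 [[15.8, -11.4, 159.4], [15.9, -4.0, 161.1], [15.8, 3.5, 159.6]]
106 [[17.6, -11.4, 160.2], [17.7, -4.0, 161.4], [17.6, 3.4, 160.9]]
108 [[19.3, -11.4, 159.8], [19.4, -4.0, 161.2], [19.4, 3.4, 160.6]]
[[0.455 0.128 0.036]
 [0.455 0.127 0.034]
 [0.455 0.126 0.036]
 [0.456 0.126 0.036]
 [0.456 0.124 0.035]
 [0.456 0.124 0.035]
 [0.454 0.132 0.11 ]
 [0.454 0.131 0.111]
 [0.454 0.131 0.113]
 [0.455 0.13  0.113]
 [0.455 0.129 0.113]
 [0.455 0.129 0.114]
 [0.455 0.128 0.113]
 [0.455 0.127 0.115]
 [0.455 0.127 0.116]
 [0.456 0.126 0.113]
 [0.456 0.125 0.114]
 [0.456 0.124 0.115]
 [0.456 0.124 0.115]
 [0.456 0.123 0.115]]
rim 366 [0.42868391 0.08893332 0.06203381] [0.48295185 0.1455911  0.07191584]
```

View pics/w12d.png

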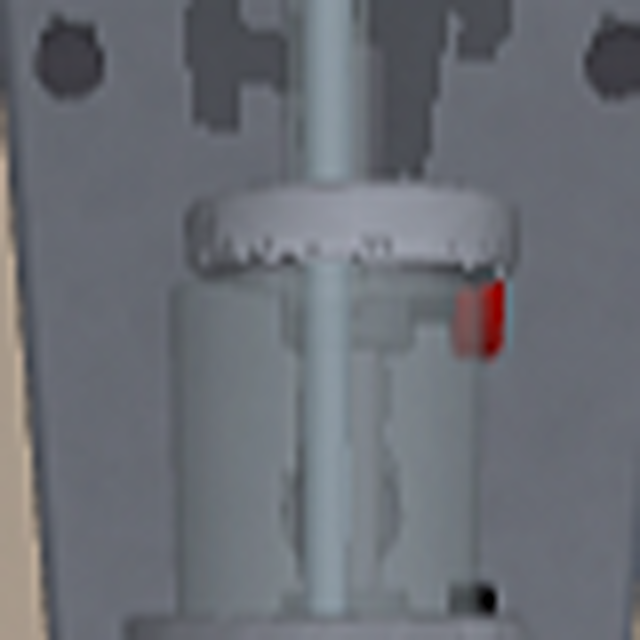

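View pics/t12c.png

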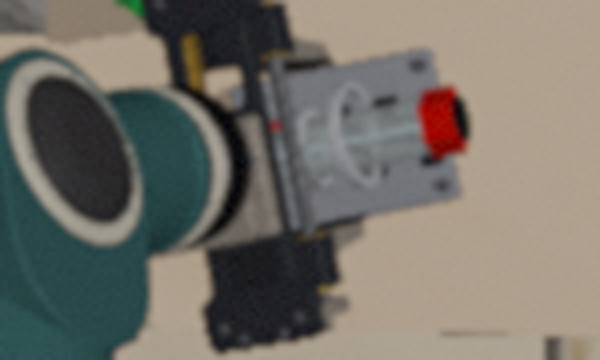

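Run:
```python
from goal import *
from scipy.optimize import least_squares
for f,(v0,v1,u0,u1) in(("w1.npz",(90,145,300,345)),("w12.npz",(0,50,285,345))):
    w=dict(np.load(f)); X=cloud(w["d"],w)[v0:v1,u0:u1].reshape(-1,3)
    r=X[(X[:,2]>.064)&(X[:,2]<.074)&(X[:,1]>.1)]; 
    g=lambda p:np.hypot(*(r[:,:2]-p).T)-.026
    k=least_squares(g,[.455,.135],loss="soft_l1",f_scale=.002); print(f,len(r),k.x.round(4),np.median(abs(k.fun)).round(4))
w=dict(np.load("w12.npz")); Qi=(cloud(w["d"],w)-O)@F*1000
for v in range(196,232,2): print(v,Qi[v,318].round(1).tolist())
Q=Qi[:60,310:332].reshape(-1,3); q=Q[(Q[:,2]>135)&(Q[:,2]<160)&(abs(Q[:,1]+4)<7)]; print("tip s",np.percentile(q[:,0],[0,1,5]), )
```

```text
w1.npz 250 [0.4552 0.1345] 0.0015
w12.npz 292 [0.4555 0.1347] 0.001
196 [104.4, -6.1, 158.2]
198 [106.6, -6.1, 157.7]
200 [108.7, -6.1, 157.8]
202 [111.0, -6.2, 157.1]
204 [112.9, -6.2, 158.1]
206 [115.4, -6.2, 156.8]
208 [117.3, -6.2, 157.5]
210 [119.5, -6.2, 157.5]
212 [121.2, -6.2, 158.8]
214 [123.8, -6.2, 157.6]
216 [125.7, -6.2, 158.3]
218 [128.1, -6.2, 157.7]
220 [130.4, -6.2, 157.3]
222 [132.7, -6.2, 157.3]
224 [135.1, -6.2, 156.8]
226 [137.3, -6.2, 156.7]
228 [139.2, -6.2, 157.7]
230 [247.5, -8.4, -113.9]
tip s [-59.80904802 -59.175485   -57.30007491]
```

```bash
python3 -c "
from station import *
print(hand_in()); print(read_state()['clock'])"
```

```text
the job is handed in; nothing more can be done
None
the job is handed in; nothing more can be done
```

The condenser is mounted in the ring stand and released, and the job was handed in at about 18 s. `hand_in()` reports no verdict, so the results below are my own measurements.

**What I did:** I measured the rings, the beaker and the condenser with the wrist camera, and found the middle ring swung about 3 mm to the −y side. I gripped the tube about 111 mm behind the shoulder. Then I tilted it 25° and led the stem through all three rings on a line shifted 3 mm to match the middle ring. The shoulder passed the middle ring with no force above sensor noise. I felt it touch the last ring at about 5–6 N, then let go and moved the hand about 140 mm clear.

**Last checks:**

| Check | Measured | Limit |
|---|---|---|
| Shoulder from last ring's face | about 1 mm | −3 to 4.5 mm |
| Condenser off the line, sideways | about 3 mm | 12 mm |
| Tilt | 2.3°, nut end low | 11.5° (0.2 rad) |
| Drip tip from beaker centre | about 3 mm | 25 mm |

- **Last ring:** its spacing to the large ring is unchanged to within about 1 mm.
- **Beaker:** it read the same place before and after, to within 0.5 mm.
- **Flask and wash bottle:** the arm never came near either; I did not re-measure where they stand.

**Disagreements:**
- The task asks for a grip of 80 N or more, but the gripper only goes to 60 N. I used 60 N and measured no droop in the fingers.
- The wrist-camera views differed from each other by 1–1.5 mm along the line and in height, within the stated calibration. I compared the shoulder, ring and tip within one picture; the last-ring spacing was measured separately in each view.

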